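# Make up two gate-fitting kits from the stock bin and bench

## Robot

A 6-joint arm with a two-finger parallel gripper is mounted at the origin on a cart in front of the work surface, level with it; the furniture and walls round the work are solid. World frame = base frame: x ahead of the robot, y to its left, z up, the work surface at z = 0. Lengths are in m, angles in rad, forces in N, time in s.
With the tool pointing down it reaches from about 0.35 to 0.975 m from the base axis. Payload 4.9 kg.
Tool frame: the origin (TCP) lies on the centre line of the jaws, within the pads' length; the fingertips stand manip.tip_reach ahead of it and the grasp point (between the pads) is the TCP (manip.tip_reach is the distance from the TCP to the fingertips, in m); z points along the fingers, y is the line along which they close (so a half turn about z gives the same grasp; the last joint's range is limited). The gripper opens to 85 mm and grips with 20 to 120 N. Pads are 22 mm wide; open, the fingers measure 114 mm over their backs; the gripper's body (76 mm by 85 mm) begins 54 mm behind the grasp point. The pads swing forward as they close: fully open they stand 13 mm farther back than shut.
Start: joints at [1.159, 0.053, 1.613, -0, 1.476, -0.119], TCP at [0.18, 0.598, 0.25] pointing down, gripper open.
Joint ranges: [-3.01, 3.01], [-1.01, 2.22], [0.06, 2.58], [-1.02, 4.17], [0.09, 2.62], [-3.14, 3.14]. Speed limits (rad/s): [2.57, 2.57, 3.14, 3.14, 3.14, 3.14].

## Interface

Orientations are given as a unit quaternion [w, x, y, z].
In Python, from plant import manip gives the robot as it stands. The module is installed in compiled form; this text tells all that it offers.
- The arm moves only by the tool move_arm, never from a script. Its argument "rows" is a list of rows, each a list of 7 numbers: the shift along the tool's x, y, z in cm, then the turn, a rotation vector about the tool's x, y, z in degrees, then the opening, from -1 (shut) to 1 (fully open). In form: [[tx, ty, tz, ax, ay, az, jaw], ...]. A call has 1 to 20 rows; each row shifts and turns the commanded pose from where the row before left it, along the tool's axes as they then stand; what a row does not reach is not made up. A row lasts 1/12 s, in which the tool goes at most 41.7 mm and 7.16 degrees, less where a joint would pass 70% of its speed; a pose out of reach is approached as far as the arm can. A call is refused whole if a number of a shift passes 4.17 or a number of a turn 7.16, either way. A call with a gripper value outside its range is refused whole. The fingers move at their own pace and stop on an object; the grip force is fixed at half the most. Time passes only in rows, so rows that do not move let the fingers close. It gives the time, the measured TCP pose, the force, the opening and the grip force at its end, in the units of the state.
- manip.state(): the state, without advancing time (a new reading comes with each control period).
- manip.grab_frame(name): name is "side" or "top"; returns a dict with "img" (400x640x3 uint8, blue, green, red), "mtx" (3x3 intrinsics, pixels), "R" (3x3) and "t" (3): a world point X has camera coordinates R X + t. Camera axes: x right, y down, z forward; pixel columns grow to the right and rows downward; lengths in m; the calibration is good to about 2 mm. A picture is of the moment at which its call begins. There is no depth.
- manip.job_done(): hands the job in; it is judged then, once.
The state is a dict: "time": time; "joint_pos": joint angles; "joint_vel": joint speeds; "joint_efforts": joint torques, N m; "tool_pos": TCP position; "tool_rot": TCP orientation; "contact_force": force on the tool from outside, world axes, zero at the start; "ft_torque": the same for the moment, N m; "gripper_width": opening from 0.0 (shut) to 1.0 (fully open); "grasp_force": force on a finger pad.
Only numpy, scipy, OpenCV 4.12 (cv2) and the standard library are available. Lean on these libraries where they do the work, as an engineer would, in place of code of your own. Each camera call takes 0.05 s, during which the arm holds its last target. There are 200 camera calls.

## Task

Make up the two gate kits on their steel boards. Guide-roller kit: lay the square tube along the nest between its four corner angles, stand the bolt head-down in the round collar and thread the ball bearing down over the bolt until it lies flat on the collar; hinge kit: lay the strap hinge flat along its long nest and stand the pipe sleeve over the dowel. The hinge is in the stock bin under the square tube, so lift the tube off it first, and leave the round bar stub where it is.

Things in the scene. Friction and masses are not known exactly. Their poses are not given: they have to be found in the camera images.
- roller_board: guide-roller kit board, fixed grey steel plate 156 (x) x 178 (y) x 4 mm; origin under its centre, x away from the robot (within 0.1 rad). Tube nest centred at x = +43, y = 0 mm, along y, 158 (y) x 56 (x) mm inside four corner angles rising 14 mm above the plate, legs 22 mm, open between. Bolt collar at x = -43, y = 0: ring 46 mm outside, 38 inside, 12 high above the plate
- hinge_board: hinge kit board, fixed grey steel plate 152 (x) x 246 (y) x 4 mm; origin under its centre, x away from the robot (within 0.1 rad). Hinge nest centred at x = +41, y = 0 mm, along y, 228 (y) x 61 (x) mm inside four corner angles rising 14 mm above the plate, legs 22 mm, open between. Dowel at x = -41, y = 0: 16 mm thick, 30 mm high above the plate, tapered top
- stock_bin: shallow dark steel stock bin, fixed, 160 (x) x 256 (y) x 36 mm outside, walls and floor 4 mm, rim bead up to 39 mm; origin under its centre, x away from the robot (within 0.1 rad). It holds the hinge with the square tube across it. It and the hinge board trade places
- square_tube: rusty square steel tube offcut 140 x 40 x 40 mm, 0.27 to 0.45 kg; origin at the centre of its underside, x along its length, z up. At the start it lies on the hinge in the bin, its underside about 10 mm above the bench, turned 0.25 to 0.5 rad from the hinge; grip it across its 40 mm width
- strap_hinge: bright steel strap hinge leaf, 210 mm long, 0.14 to 0.24 kg; origin at mid length at its underside, x along it. Strap 4 mm thick, 2 to 6 mm above the underside, 26 mm wide to grip across at the origin; knuckle roll 12 mm thick, 45 mm wide, at the +x end. Lies on the bin floor along the bin's y, under the tube. Either way round will do in the nest
- ball_bearing: bright ball bearing ring lying flat on the parts mat, 52 mm outside, 15 mm thick, with a bore of about 21 mm free for the 16 mm bolt; origin at the centre of its underside
- hex_bolt: steel hexagon bolt standing on its head, 72 mm tall: the head 24 mm across flats and 10 mm high at the bottom, the shank 15.6 mm thick above it; origin at the centre of the underside of its head, z up along the shank. 0.15 kg
- pipe_sleeve: rusty round pipe offcut standing on end, open right through: 43 mm outside, 33 mm free inside, 70 mm tall; origin at the centre of its lower end. 0.14 to 0.24 kg
- parts_mat: thin black rubber mat 165 x 165 x 3 mm, fixed, origin under its centre; the bearing, bolt, pipe sleeve and round stub stand on it, some 80 mm apart. It and the roller board trade places
- round_stub: solid bright round bar stub standing on end, 38 mm thick, 55 mm tall, not part of the kits: leave it. Origin at the centre of its underside. It, the bearing, bolt and pipe trade places on the mat

How it is judged:
At the end, for the whole second after the job is handed in: Tube and hinge lie flat in their nests (within 13 mm across, 14 along, 0.15 rad); bolt upright on its head in the collar (9 mm), bearing flat round it (10 mm) on the collar; pipe upright over the dowel on the plate (13 mm). All at rest; the stub within 30 mm of its start (x of square_tube in the frame of roller_board between 0.03 and 0.056 m and y of square_tube in the frame of roller_board between -0.014 and 0.014 m and z of square_tube in the frame of roller_board between -0.002 and 0.01 m and angle between the x axis of square_tube and the y axis of roller_board, either way round below 0.15 rad and angle between each of square_tube, strap_hinge, pipe_sleeve's own z axis and vertical below 0.1 rad and x of hex_bolt in the frame of roller_board between -0.052 and -0.034 m and y of hex_bolt in the frame of roller_board between -0.009 and 0.009 m and z of hex_bolt in the frame of roller_board between -0.002 and 0.01 m and angle between each of hex_bolt, ball_bearing's own z axis and vertical below 0.15 rad and horizontal distance between ball_bearing and hex_bolt below 0.01 m and z of ball_bearing in the frame of roller_board between 0.011 and 0.021 m and x of strap_hinge in the frame of hinge_board between 0.028 and 0.054 m and y of strap_hinge in the frame of hinge_board between -0.014 and 0.014 m and z of strap_hinge in the frame of hinge_board between -0.002 and 0.01 m and angle between the x axis of strap_hinge and the y axis of hinge_board, either way round below 0.15 rad and x of pipe_sleeve in the frame of hinge_board between -0.054 and -0.028 m and y of pipe_sleeve in the frame of hinge_board between -0.013 and 0.013 m and z of pipe_sleeve in the frame of hinge_board between -0.002 and 0.01 m and linear speed of each of strap_hinge, square_tube, ball_bearing, hex_bolt, pipe_sleeve below 0.02 m/s and distance of round_stub from where it was at the start of the episode below 0.03 m); the robot touches nothing.
It fails at once if the round bar stub is carried off, knocked away or tipped over (distance of round_stub from where it was at the start of the episode above 0.03 m or angle between round_stub's own z axis and vertical above 0.5 rad).
It also fails if it takes over 128 s, if anything falls off the work surface, if the arm or the gripper's body presses on something with over 40 N, if the wrist force passes 120 N, or if a joint passes its speed limit or range.

## Working session

There is one attempt and no reset: what is moved stays moved. The work goes in short steps, Python scripts to look and compute and a tool call to move; the robot and the scene stay as the last step left them, time stands still between calls to the robot, and variables do not carry over. Pictures are saved under pics/ and viewed, at most 14 in all, crops included, and the job is handed in when it is done.

Besides the shell and the picture viewer there is one more tool, called after "Request:" as a command line: name --pt "numbers of a row" for each row, then --argument value for the rest. move_arm: Moves the arm, as the interface text tells. Its arguments: {"type":"object","properties":{"rows":{"type":"array","items":{"type":"array","items":{"type":"number"}}}},"required":["rows"]}

```bash
mkdir -p pics
cat > h.py <<'E'
import numpy as np, cv2
from plant import manip
def grab(n,save=None):
    f=manip.grab_frame(n)
    if save: cv2.imwrite('pics/'+save,f['img'])
    return f
def ray(f,u,v):
    d=f['R'].T@np.linalg.inv(f['mtx'])@np.array([u,v,1.]); return -f['R'].T@f['t'],d
def onz(f,u,v,z):
    c,d=ray(f,u,v); return c+d*(z-c[2])/d[2]
def proj(f,X):
    p=f['mtx']@(f['R']@np.array(X,float)+f['t']); return p[:2]/p[2]
def tri(f,p,g,q):
    c1,d1=ray(f,*p);c2,d2=ray(g,*q)
    A=np.stack([d1,-d2],1);s=np.linalg.lstsq(A,c2-c1,rcond=None)[0]
    a=c1+d1*s[0];b=c2+d2*s[1];return (a+b)/2,np.linalg.norm(a-b)
E
python3 - <<'E'
from h import *
for n in('top','side'):
    f=grab(n,n+'0.png');print(n,f['R'].round(3).tolist(),f['t'].round(3),(-f['R'].T@f['t']).round(3),f['mtx'].round(1).tolist())
s=manip.state();print(s,manip.tip_reach)
E
```

```text
top [[0.142, -0.99, 0.006], [-0.968, -0.14, -0.209], [0.208, 0.024, -0.978]] [-0.11   0.491  0.856] [ 0.313 -0.061  0.94 ] [[427.6, 0.0, 322.5], [0.0, 427.6, 197.5], [0.0, 0.0, 1.0]]
side [[0.997, -0.07, -0.015], [-0.054, -0.586, -0.808], [0.048, 0.807, -0.589]] [-0.514  0.019  0.935] [ 0.469 -0.779  0.558] [[428.4, 0.0, 325.9], [0.0, 428.4, 197.6], [0.0, 0.0, 1.0]]
{'time': 0.1, 'joint_pos': array([ 1.15899429e+00,  5.33526049e-02,  1.61417457e+00, -1.06559178e-05,
        1.47598542e+00, -1.19000227e-01]), 'joint_vel': array([-2.35177910e-03, -1.82149661e-03, -2.87394902e-03,  2.48282206e-04,
       -1.06105709e-06,  5.79329653e-04]), 'joint_efforts': array([ 4.49236832e-04, -3.94904816e+01, -3.71363211e+01, -1.06559030e-04,
        3.89633817e-03,  9.57401113e-06]), 'tool_pos': array([0.18018553, 0.59790793, 0.24913694]), 'tool_rot': array([-2.46679339e-04,  1.45877918e-01,  9.89302134e-01, -9.27752008e-04]), 'contact_force': array([ 0.1844761 , -0.85072443,  0.40489262]), 'ft_torque': array([-0.04882205, -0.02659887,  0.02591374]), 'grasp_force': 0.0, 'gripper_width': 0.9989614892248564} 0.019
```

View pics/top0.png

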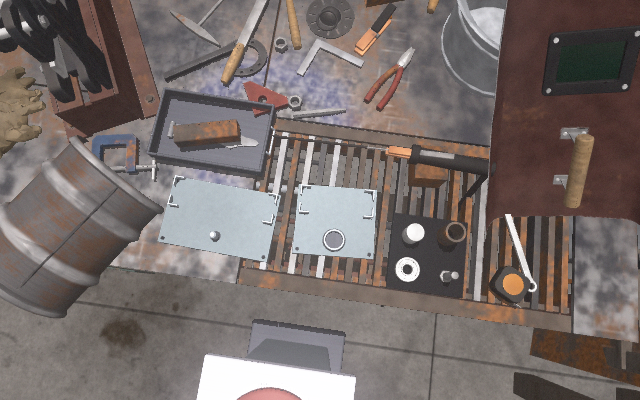

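View pics/side0.png

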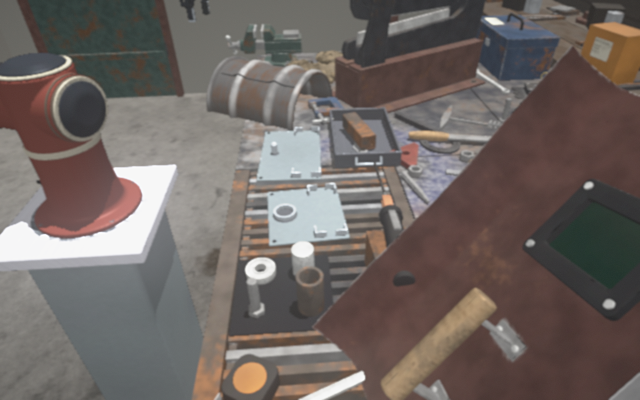

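The top view shows the bin (210,130) with the tube on the hinge, hinge board (218,220), roller board (335,222) and mat (430,250). On the mat are the stub (413,233), pipe (454,235), bearing (407,268) and bolt (450,276). A brown panel hangs over the right side of the scene. In the side view the pipe is at (310,290), the bolt at (256,290), the stub at (303,258) and the panel corner at (318,327).

Run:
```python
import cv2
t=cv2.imread('pics/top0.png')[80:310,140:500];s=cv2.imread('pics/side0.png')[95:335,225:430]
cv2.imwrite('pics/tc.png',cv2.resize(t,None,fx=2.2,fy=2.2,interpolation=cv2.INTER_CUBIC))
cv2.imwrite('pics/sc.png',cv2.resize(s,None,fx=2.5,fy=2.5,interpolation=cv2.INTER_CUBIC))
```

```text
(no output)
```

View pics/tc.png

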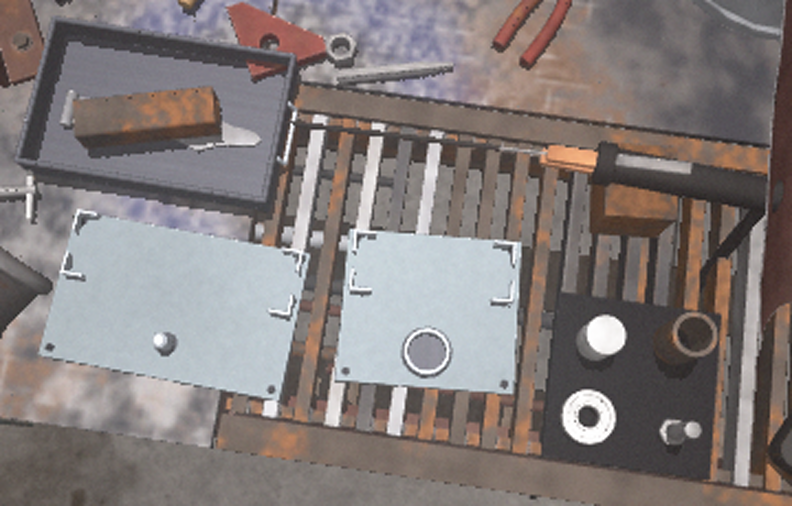

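View pics/sc.png

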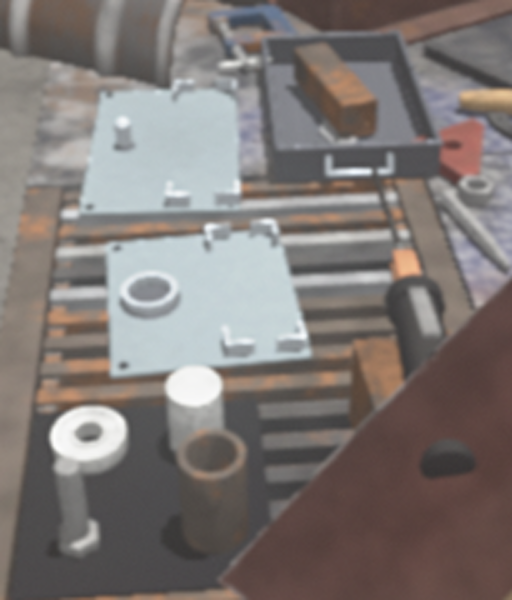

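The enlarged top crop gives the bearing at (588,417), bolt shank tip at (692,430) and head at (672,431), pipe rim at (693,335), stub top at (606,334), collar at (427,352) and dowel tip at (165,341). The panel edge is just right of the pipe, at x≈770 and beyond. The side crop gives the bearing at (89,435), bolt tip at (66,466), pipe rim at (213,452), collar at (150,293), dowel at (123,120) and panel corner at (220,580).

```bash
cat >> h.py <<'E'
def T(x,y): return (140+x/2.2,80+y/2.2)
def S(x,y): return (225+x/2.5,95+y/2.5)
def imgs(): return cv2.imread('pics/top0.png'),cv2.imread('pics/side0.png')
E
python3 - <<'E'
from h import *
import pickle
f=grab('top');g=grab('side');pickle.dump((f,g),open('fg.pkl','wb'))
P={'bearing top c':((588,417),(89,435)),'bolt tip':((693,429),(66,466)),'pipe rim':((693,335),(213,452)),'stub top':((606,332),(194,386)),
'collar rim':((427,351),(150,291)),'dowel top':((163,338),(123,119)),'panel corner':((780,310),(220,580)),
'rb far -y':((522,240),(310,356)),'rb near -y':((517,394),(111,374)),'rb near +y':((335,380),(107,246)),
'hb near -y':((278,399),(81,214)),'hb near +y':((39,352),(100,92)),
'bin rim near -y':((268,203),(268,152)),'bin far -y':((297,56),(440,148)),'bin near+y':((19,160),(263,41)),'bin far+y':((52,20),(404,35)),
'tube far -y top':((213,88),(374,97)),'tube near -y top':((219,112),(330,113)),'brown box':((600,185),(352,345))}
for k,(a,b) in P.items():
    X,e=tri(f,T(*a),g,S(*b));print(k,X.round(4),round(e,4))
def comp(img,seed,tol):
    m=np.zeros((402,642),np.uint8);i=cv2.GaussianBlur(img,(3,3),0)
    cv2.floodFill(i,m,tuple(int(round(c)) for c in seed),0,(tol,)*3,(tol,)*3,4|(255<<8)|cv2.FLOODFILL_MASK_ONLY|cv2.FLOODFILL_FIXED_RANGE)
    m=m[1:-1,1:-1];c=max(cv2.findContours(m,0,2)[0],key=cv2.contourArea);return cv2.convexHull(c)[:,0]
for nm,st,ss in(('hb',T(120,290),S(180,150)),('rb',T(430,290),S(210,290))):
  for fr,s in((f,st),(g,ss)):
    h=comp(fr['img'],s,40)
    w=np.array([onz(fr,*p,0.004)[:2] for p in h],np.float32)*1000
    print(nm,cv2.minAreaRect(w))
E
```

```text
bearing top c [ 0.3817 -0.2391  0.0167] 0.0042
bolt tip [ 0.3793 -0.3231  0.076 ] 0.0024
pipe rim [ 0.4669 -0.3172  0.0735] 0.0055
stub top [ 0.4586 -0.2402  0.0584] 0.0014
collar rim [ 0.4231 -0.0759  0.0149] 0.0042
dowel top [0.3964 0.1774 0.0389] 0.0037
panel corner [ 0.485  -0.4011  0.066 ] 0.0315
rb far -y [ 0.5487 -0.1569  0.0056] 0.0006
rb near -y [ 0.3942 -0.1692  0.0098] 0.0036
rb near +y [0.3831 0.0104 0.0019] 0.0042
hb near -y [0.3568 0.0631 0.003 ] 0.0046
hb near +y [0.3663 0.3048 0.0055] 0.0
bin rim near -y [0.5395 0.1    0.0391] 0.0037
bin far -y [0.7025 0.0985 0.0342] 0.0015
bin near+y [0.552  0.3565 0.0341] 0.0022
bin far+y [0.7119 0.3591 0.0308] 0.011
tube far -y top [0.6492 0.173  0.0526] 0.0028
tube near -y top [0.6146 0.1622 0.047 ] 0.0206
brown box [ 0.5825 -0.2183  0.0729] 0.026
hb ((443.4509582519531, 167.6593780517578), (276.314208984375, 342.8507080078125), 23.6336612701416)
hb ((447.4165344238281, 159.7053680419922), (271.1520690917969, 332.5455322265625), 23.483171463012695)
rb ((489.4810485839844, -67.40150451660156), (301.06329345703125, 182.45704650878906), 3.663541078567505)
rb ((473.56304931640625, -85.74853515625), (243.49551391601562, 290.06158447265625), 78.7623291015625)
```

```bash
cat >> h.py <<'E'
def mask(img,seed,tol,k=5):
    c=np.median(img[int(seed[1])-2:int(seed[1])+3,int(seed[0])-2:int(seed[0])+3].reshape(-1,3),0)
    m=cv2.inRange(img,np.clip(c-tol,0,255),np.clip(c+tol,0,255))
    m=cv2.morphologyEx(m,cv2.MORPH_OPEN,np.ones((k,k)))
    n,l=cv2.connectedComponents(m); m=(l==l[int(seed[1]),int(seed[0])]).astype(np.uint8)
    return max(cv2.findContours(m,0,1)[0],key=cv2.contourArea)
E
python3 - <<'E'
from h import *
import pickle
f,g=pickle.load(open('fg.pkl','rb'))
for nm,st,ss in(('hb',T(120,290),S(180,150)),('rb',T(430,290),S(210,290))):
  for fr,s in((f,st),(g,ss)):
   for k in (5,9):
    h=mask(fr['img'],s,25,k)[:,0]
    w=np.array([onz(fr,*p,0.004)[:2] for p in h],np.float32)*1000
    print(nm,k,[np.round(q,2) for q in cv2.minAreaRect(w)])
for k,a,b in(('corner',(488,210),(318,327)),('screw1',(550,33),(590,188)),('screw2',(549,95),(531,243)),('screw3',(629,92),(609,303)),('handle top',(585,137),(482,298)),('handle low',(574,205),(395,390))):
    print(k,tri(f,a,g,b))
E
```

```text
hb 5 [array([447.21, 181.25]), array([244.72, 176.04]), np.float64(87.53)]
hb 9 [array([434.52, 181.83]), array([244.66, 150.62]), np.float64(87.53)]
hb 5 [array([421.89, 185.35]), array([244.93, 181.68]), np.float64(86.6)]
hb 9 [array([427.36, 185.03]), array([244.93, 170.74]), np.float64(86.6)]
rb 5 [array([464.39, -72.23]), array([153.63, 175.91]), np.float64(3.71)]
rb 9 [array([464.41, -72.22]), array([153.59, 175.91]), np.float64(3.72)]
rb 5 [array([467.73, -69.93]), array([153.97, 176.93]), np.float64(3.97)]
rb 9 [array([468.15, -70.15]), array([152.79, 176.56]), np.float64(3.13)]
corner (array([ 0.50000602, -0.39108655,  0.05602452]), np.float64(0.048129959121464484))
screw1 (array([ 0.7996129 , -0.39469465,  0.27229609]), np.float64(0.005104958776284284))
screw2 (array([ 0.72106299, -0.42713267,  0.218417  ]), np.float64(0.010547956178270196))
screw3 (array([ 0.72567378, -0.54683961,  0.25548123]), np.float64(0.00947092123399719))
handle top (array([ 0.64515415, -0.49500626,  0.21242385]), np.float64(0.0011382184656104422))
handle low (array([ 0.54926892, -0.53355376,  0.11593851]), np.float64(0.00972353168860773))
```

Heights agree with the text: collar about 15 mm, pipe 73, bolt 76, tube top about 50. The roller board comes out at about (0.466,-0.071) with yaw +3.7°, the hinge board at about (0.436,0.182) with yaw -2.6°. Next I zoom in on the tube and refine the parts.

Run:
```python
from h import *
import pickle
f,g=pickle.load(open('fg.pkl','rb'))
a=cv2.resize(f['img'][105:155,160:265],None,fx=7,fy=7,interpolation=cv2.INTER_CUBIC)
b=cv2.resize(g['img'][105:160,330:400],None,fx=4,fy=4,interpolation=cv2.INTER_CUBIC)
c=np.zeros((a.shape[0]+b.shape[0],a.shape[1],3),np.uint8);c[:a.shape[0]]=a;c[a.shape[0]:,:b.shape[1]]=b
cv2.imwrite('pics/tube.png',c)
def line(e):
    pl=[]
    for fr,p,q in e:
        c0,d1=ray(fr,*p);_,d2=ray(fr,*q);n=np.cross(d1,d2);n/=np.linalg.norm(n);pl.append((n,n@c0))
    return pl
pl=line([(f,(505,0),(488,205)),(g,(318,327),(575,50))])
for z in(.05,.1,.2,.3):
    A=np.array([pl[0][0][:2],pl[1][0][:2]]);print('panel edge',z,np.linalg.solve(A,[p[1]-p[0][2]*z for p in pl]).round(3))
for k,a,z in(('bearing',T(588,417),.018),('bolt',T(693,429),.075),('pipe',T(693,335),.073),('stub',T(606,332),.058),('dowel',T(163,338),.034),('collar',T(427,351),.016)):
    print(k,'top',onz(f,*a,z).round(4))
for k,a,z in(('bearing',S(89,435),.018),('bolt',S(66,466),.075),('pipe',S(213,452),.073),('dowel',S(123,119),.034),('collar',S(150,291),.016)):
    print(k,'side',onz(g,*a,z).round(4))
for k,fr,s,z in(('bearing',f,T(570,417),.018),('bearing',g,S(70,430),.018),('stub',f,T(606,332),.058)):
    h=mask(fr['img'],s,30,1)[:,0];w=np.array([onz(fr,*p,z)[:2] for p in h],np.float32)*1000
    print(k,cv2.minEnclosingCircle(w))
```

```text
panel edge 0.05 [ 0.482 -0.388]
panel edge 0.1 [ 0.53  -0.371]
panel edge 0.2 [ 0.626 -0.336]
panel edge 0.3 [ 0.722 -0.302]
bearing top [ 0.3795 -0.2392  0.018 ]
bolt top [ 0.3782 -0.3237  0.075 ]
pipe top [ 0.4642 -0.3176  0.073 ]
stub top [ 0.4579 -0.2404  0.058 ]
dowel top [0.3949 0.1784 0.034 ]
collar top [ 0.4209 -0.0761  0.016 ]
bearing side [ 0.3839 -0.24    0.018 ]
bolt side [ 0.3803 -0.3219  0.075 ]
pipe side [ 0.4696 -0.316   0.073 ]
dowel side [0.3975 0.1872 0.034 ]
collar side [ 0.4253 -0.0767  0.016 ]
bearing ((380.73638916015625, -238.72308349609375), 25.420747756958008)
bearing ((382.3275146484375, -236.40687561035156), 25.70697593688965)
stub ((456.2760925292969, -239.51351928710938), 17.955049514770508)
```

View pics/tube.png

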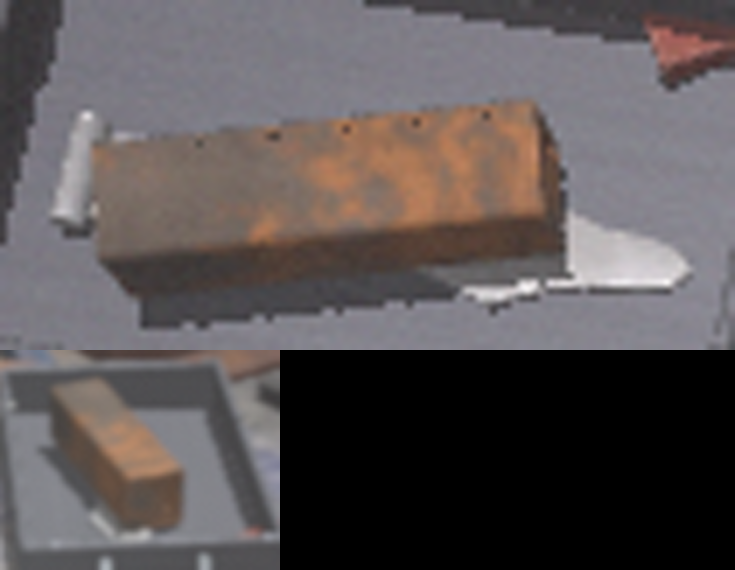

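The tube's top-face corners in the zoom are (92,147), (535,103), (545,217) and (105,262). The hinge knuckle shows at the left (75,170) and its tip at (690,270). The side view shows the same face at (53,388), (97,380), (183,470) and (125,478).

```bash
cat >> h.py <<'E'
from scipy.spatial.transform import Rotation as Ro
def Rt(s):
    w,x,y,z=s['tool_rot'];return Ro.from_quat([x,y,z,w])
def goal(*wps,yaw=None):
    """yaw (deg): world direction of jaw line. Prints turn about tool z, tilt fix, then shifts in cm along tool axes after the turn."""
    s=manip.state();R=Rt(s);p=s['tool_pos'];y=R.as_matrix()[:,1]
    z=np.array([0,0,-1.]);c=np.degrees(np.arctan2(y[1],y[0]))
    if yaw is None: yaw=c
    d=(yaw-c+90)%180-90; a=np.radians(c+d);yv=np.array([np.cos(a),np.sin(a),0])
    G=np.stack([np.cross(yv,z),yv,z],1)
    print('t %.2f pos'%s['time'],p.round(4),'jawyaw %.1f q6 %.2f w %.2f gf %.0f F'%(c,s['joint_pos'][5],s['gripper_width'],s['grasp_force']),s['contact_force'].round(1),'reach',manip.tip_reach)
    print('rotvec deg',np.degrees((R.inv()*Ro.from_matrix(G)).as_rotvec()).round(1))
    for w in wps:
        w=np.array(w,float);print('->',w.round(4),'cm',(G.T@(w-p)*100).round(2));p=w
E
python3 - <<'E'
from h import *
import pickle
f,g=pickle.load(open('fg.pkl','rb'))
t=np.array([(92,147),(535,103),(545,217),(105,262)])/7+[160,105]
s=(np.array([(53,388),(97,380),(183,470),(125,478)])-[0,350])/4+[330,105]
A=np.array([onz(f,*p,.05) for p in t]);print(A.round(4),A.mean(0).round(4))
B=np.array([onz(g,*p,.05) for p in s]);print(B.round(4),B.mean(0).round(4))
for i,j in((0,1),(1,2),(2,3),(3,0)):print(np.linalg.norm(A[i]-A[j]).round(4),end=' ')
print(tri(f,t.mean(0),g,s.mean(0)))
r=cv2.minAreaRect((A[:,:2]*1000).astype(np.float32));print(r)
for M in (A,):
    d=(M[0]+M[3]-M[1]-M[2])[:2];print('axis deg',np.degrees(np.arctan2(d[1],d[0])))
goal()
E
```

```text
[[0.6146 0.3095 0.05  ]
 [0.6492 0.1745 0.05  ]
 [0.6123 0.1644 0.05  ]
 [0.5779 0.2974 0.05  ]] [0.6135 0.2365 0.05  ]
[[0.5846 0.299  0.05  ]
 [0.6161 0.3087 0.05  ]
 [0.6535 0.1722 0.05  ]
 [0.6159 0.1653 0.05  ]] [0.6175 0.2363 0.05  ]
0.1394 0.0383 0.1374 0.0386 (array([0.61685969, 0.23794969, 0.04677873]), np.float64(0.0045196865953852205))
((613.4387817382812, 236.9737548828125), (38.561153411865234, 139.94752502441406), 14.474091529846191)
axis deg 104.41765474976542
t 0.20 pos [0.1802 0.5981 0.2495] jawyaw 73.2 q6 -0.12 w 1.00 gf 0 F [-0.2  0.5  0.3] reach 0.019
rotvec deg [-0.1 -0.  -0. ]
```

Run:
```python
from h import *
import pickle
f,g=pickle.load(open('fg.pkl','rb'))
print('barrel edge',tri(f,(160,212),g,(322,118)),tri(f,(85,140),g,(330,88)), onz(f,160,212,.0),onz(f,160,212,.1),onz(f,85,140,.2),onz(g,212,75,.2))
goal((.18,.598,.40),(.615,.2365,.40),(.615,.2365,.12),(.615,.2365,.036),yaw=14.4)
```

```text
barrel edge (array([0.47578594, 0.30553376, 0.0327902 ]), np.float64(0.10203244138755097)) (array([0.5597557, 0.4948512, 0.0479267]), np.float64(0.007797324842874645)) [0.42841099 0.31578452 0.        ] [0.416144   0.27574192 0.1       ] [0.51436379 0.39944571 0.2       ] [0.26396439 0.22770492 0.2       ]
t 0.20 pos [0.1802 0.5981 0.2495] jawyaw 73.2 q6 -0.12 w 1.00 gf 0 F [-0.2  0.5  0.3] reach 0.019
rotvec deg [-0.1  0.  58.8]
-> [0.18  0.598 0.4  ] cm [  0.    -0.03 -15.05]
-> [0.615  0.2365 0.4   ] cm [-45.83  33.14   0.  ]
-> [0.615  0.2365 0.12  ] cm [ 0.  0. 28.]
-> [0.615  0.2365 0.036 ] cm [0.  0.  8.4]
```

Request:
move_arm --pt "0 0 -2.5 0 0 7 1" --pt "0 0 -2.5 0 0 7 1" --pt "0 0 -2.5 0 0 7 1" --pt "0 0 -2.5 0 0 7 1" --pt "0 0 -2.5 0 0 7 1" --pt "0 0 -2.5 0 0 7 1" --pt "0 0 0 0 0 7 1" --pt "0 0 0 0 0 7 1" --pt "0 0 0 0 0 2.8 1" --pt "-2.8 2 0 0 0 0 1" --pt "-2.8 2 0 0 0 0 1" --pt "-2.8 2 0 0 0 0 1" --pt "-2.8 2 0 0 0 0 1" --pt "-2.8 2 0 0 0 0 1" --pt "-2.8 2 0 0 0 0 1" --pt "-2.8 2 0 0 0 0 1" --pt "-2.8 2 0 0 0 0 1" --pt "-2.8 2 0 0 0 0 1" --pt "-2.8 2 0 0 0 0 1" --pt "-2.8 2 0 0 0 0 1"

```text
time: 1.87
tool_pos: [0.4712, 0.3535, 0.4001]
tool_rot: [-0.0, 0.613, 0.79, -0.0]
contact_force: [-0.1, 0.4, -0.8]
gripper_width: 1.001
grasp_force: 0.0
```

Run:
```python
from h import *
goal((.615,.2365,.40),(.615,.2365,.12),(.615,.2365,.036),yaw=14.4)
```

```text
t 1.87 pos [0.4712 0.3535 0.4001] jawyaw 14.4 q6 0.27 w 1.00 gf 0 F [-0.1  0.4 -0.8] reach 0.019
rotvec deg [-0.  0.  0.]
-> [0.615  0.2365 0.4   ] cm [-1.491e+01  1.102e+01  1.000e-02]
-> [0.615  0.2365 0.12  ] cm [ 0.  0. 28.]
-> [0.615  0.2365 0.036 ] cm [0.  0.  8.4]
```

Request:
move_arm --pt "-2.98 2.2 0 0 0 0 1" --pt "-2.98 2.2 0 0 0 0 1" --pt "-2.98 2.2 0 0 0 0 1" --pt "-2.98 2.2 0 0 0 0 1" --pt "-2.99 2.22 0 0 0 0 1" --pt "0 0 3.5 0 0 0 1" --pt "0 0 3.5 0 0 0 1" --pt "0 0 3.5 0 0 0 1" --pt "0 0 3.5 0 0 0 1" --pt "0 0 3.5 0 0 0 1" --pt "0 0 3.5 0 0 0 1" --pt "0 0 3.5 0 0 0 1" --pt "0 0 3.5 0 0 0 1" --pt "0 0 0 0 0 0 1"

```text
time: 3.03
tool_pos: [0.6084, 0.2364, 0.1106]
tool_rot: [-0.005, 0.613, 0.79, -0.006]
contact_force: [-1.8, -1.4, -2.1]
gripper_width: 1.001
grasp_force: 0.0
```

Run:
```python
from h import *
f=grab('top');goal((.615,.2365,.036),yaw=14.4)
c=f['img'][60:190,130:290];cv2.imwrite('pics/a1.png',cv2.resize(c,None,fx=4,fy=4,interpolation=cv2.INTER_CUBIC))
```

```text
t 3.08 pos [0.6105 0.237  0.1148] jawyaw 14.4 q6 0.01 w 1.00 gf 0 F [-0.8 -0.4  0.6] reach 0.019
rotvec deg [-0.6  0.   0. ]
-> [0.615  0.2365 0.036 ] cm [-0.16  0.43  7.88]
```

View pics/a1.png

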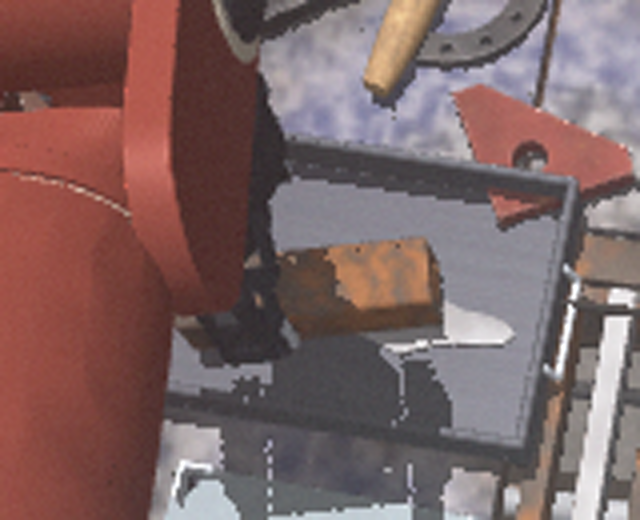

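The jaws straddle the tube, with fingers at (265,310) in the crop. Descend and close.

Request:
move_arm --pt "0 0 1.5 0 0 0 1" --pt "0 0 1.5 0 0 0 1" --pt "0 0 1.5 0 0 0 1" --pt "0 0 1.5 0 0 0 1" --pt "0 0 1.2 0 0 0 1" --pt "0 0 0.8 0 0 0 1" --pt "0 0 0.4 0 0 0 1" --pt "0 0 0 0 0 0 1" --pt "0 0 0 0 0 0 1" --pt "0 0 0 0 0 0 -1" --pt "0 0 0 0 0 0 -1" --pt "0 0 0 0 0 0 -1" --pt "0 0 0 0 0 0 -1" --pt "0 0 0 0 0 0 -1" --pt "0 0 0 0 0 0 -1"

```text
time: 4.33
tool_pos: [0.6155, 0.2383, 0.0379]
tool_rot: [0.001, 0.613, 0.79, 0.001]
contact_force: [2.4, -1.1, 3.8]
gripper_width: 0.461
grasp_force: 61.3
```

Run:
```python
from h import *
goal((.615,.2365,.036),yaw=14.4)
```

```text
t 4.33 pos [0.6155 0.2383 0.0379] jawyaw 14.4 q6 0.01 w 0.46 gf 61 F [ 2.4 -1.1  3.8] reach 0.019
rotvec deg [ 0.2 -0.   0. ]
-> [0.615  0.2365 0.036 ] cm [-0.16 -0.09  0.19]
```

Run:
```python
from h import *
s=manip.state()['tool_pos']
goal((s[0],s[1],.16),(.509,-.067,.16),(.509,-.067,.033),yaw=3.7)
```

```text
t 4.33 pos [0.6155 0.2383 0.0379] jawyaw 14.4 q6 0.01 w 0.46 gf 61 F [ 2.4 -1.1  3.8] reach 0.019
rotvec deg [ 0.2 -0.  10.7]
-> [0.6155 0.2383 0.16  ] cm [  0.     0.   -12.21]
-> [ 0.509 -0.067  0.16 ] cm [-29.78 -12.6    0.  ]
-> [ 0.509 -0.067  0.033] cm [ 0.   0.  12.7]
```

Request:
move_arm --pt "0 0 -1.5 0 0 0 -1" --pt "0 0 -2.7 0 0 0 -1" --pt "0 0 -4 0 0 5.3 -1" --pt "0 0 -4 0 0 5.4 -1" --pt "-1.5 -0.6 0 0 0 0 -1" --pt "-2.68 -1.15 0 0 0 0 -1" --pt "-2.68 -1.15 0 0 0 0 -1" --pt "-2.68 -1.15 0 0 0 0 -1" --pt "-2.68 -1.15 0 0 0 0 -1" --pt "-2.68 -1.15 0 0 0 0 -1" --pt "-2.68 -1.15 0 0 0 0 -1" --pt "-2.68 -1.15 0 0 0 0 -1" --pt "-2.68 -1.15 0 0 0 0 -1" --pt "-2.68 -1.15 0 0 0 0 -1" --pt "-2.68 -1.15 0 0 0 0 -1" --pt "-1.5 -0.5 0 0 0 0 -1" --pt "0 0 0 0 0 0 -1" --pt "0 0 0 0 0 0 -1"

```text
time: 5.83
tool_pos: [0.5065, -0.0678, 0.1577]
tool_rot: [-0.001, 0.684, 0.729, -0.0]
contact_force: [-0.7, 0.3, -2.2]
gripper_width: 0.458
grasp_force: 61.3
```

Run:
```python
from h import *
goal((.509,-.067,.16),(.509,-.067,.033),yaw=3.7)
f=grab('top');g=grab('side','s1.png')
a=cv2.resize(f['img'][160:280,140:400],None,fx=2.5,fy=2.5,interpolation=cv2.INTER_CUBIC)
b=g['img'][90:290,220:480]
b=cv2.resize(b,None,fx=1.4,fy=1.4);c=np.zeros((300+280,650,3),np.uint8);c[:300]=a;c[300:,:364]=b
cv2.imwrite('pics/a2.png',c)
```

```text
t 5.83 pos [ 0.5065 -0.0678  0.1577] jawyaw 3.6 q6 -0.34 w 0.46 gf 61 F [-0.7  0.3 -2.2] reach 0.019
rotvec deg [-0.1 -0.1 -0.1]
-> [ 0.509 -0.067  0.16 ] cm [ 0.06  0.26 -0.23]
-> [ 0.509 -0.067  0.033] cm [ 0.   0.  12.7]
```

View pics/a2.png

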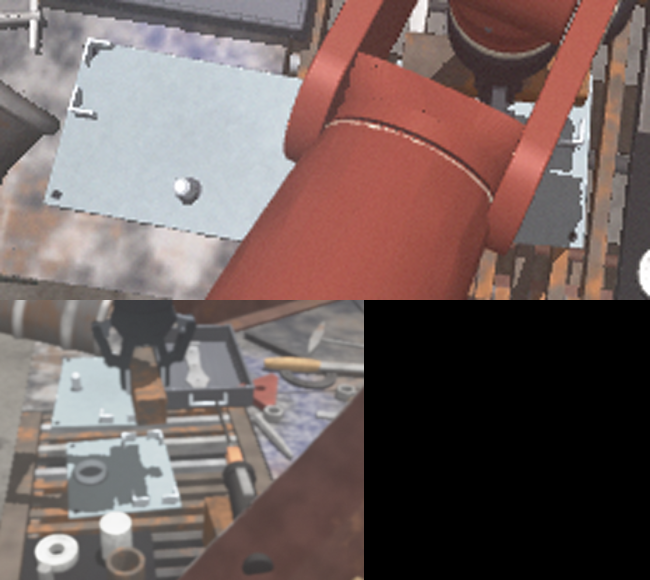

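The tube hangs level over the roller board and the hinge is now visible in the bin in the side view. Lower and release.

Request:
move_arm --pt "0 0 2 0 0 0 -1" --pt "0 0 2.5 0 0 0 -1" --pt "0 0 2.5 0 0 0 -1" --pt "0 0 2.5 0 0 0 -1" --pt "0 0 1.5 0 0 0 -1" --pt "0 0 0.8 0 0 0 -1" --pt "0 0 0.4 0 0 0 -1" --pt "0 0 0.3 0 0 0 -1" --pt "0 0 0 0 0 0 -1" --pt "0 0 0 0 0 0 -1" --pt "0 0 0 0 0 0 -1"

```text
time: 6.85
tool_pos: [0.5087, -0.0678, 0.0345]
tool_rot: [0.001, 0.684, 0.73, 0.001]
contact_force: [0.3, 0.0, -2.7]
gripper_width: 0.458
grasp_force: 61.3
```

Run:
```python
from h import *
goal((.509,-.067,.032),yaw=3.7)
```

```text
t 6.85 pos [ 0.5087 -0.0678  0.0345] jawyaw 3.7 q6 -0.34 w 0.46 gf 61 F [ 0.3  0.  -2.7] reach 0.019
rotvec deg [0.1 0.1 0. ]
-> [ 0.509 -0.067  0.032] cm [0.08 0.03 0.25]
```

Request:
move_arm --pt "0 0 0.2 0 0 0 -1" --pt "0 0 0 0 0 0 -1" --pt "0 0 0 0 0 0 0.3" --pt "0 0 0 0 0 0 0.3" --pt "0 0 0 0 0 0 0.3" --pt "0 0 0 0 0 0 0.3" --pt "0 0 -1 0 0 0 0.3" --pt "0 0 -2 0 0 0 0.3" --pt "0 0 -3 0 0 0 0.3" --pt "0 0 -4 0 0 0 0.3" --pt "0 0 -4 0 0 0 0.3" --pt "0 0 -4 0 0 0 0.3" --pt "0 0 -3 0 0 0 0.3" --pt "0 0 0 0 0 0 0.3"

```text
time: 8.02
tool_pos: [0.5112, -0.0686, 0.2512]
tool_rot: [0.007, 0.684, 0.73, 0.004]
contact_force: [0.5, -0.8, 1.0]
gripper_width: 0.649
grasp_force: 0.0
```

Run:
```python
from h import *
goal((.379,-.323,.25),(.379,-.323,.044),yaw=-45)
```

```text
t 8.02 pos [ 0.5112 -0.0686  0.2512] jawyaw 3.7 q6 -0.34 w 0.65 gf 0 F [ 0.5 -0.8  1. ] reach 0.019
rotvec deg [ 0.9 -0.1 48.7]
-> [ 0.379 -0.323  0.25 ] cm [-27.34   8.64   0.12]
-> [ 0.379 -0.323  0.044] cm [ 0.   0.  20.6]
```

Request:
move_arm --pt "0 0 0 0 0 7 0.3" --pt "0 0 0 0 0 7 0.3" --pt "0 0 0 0 0 7 0.3" --pt "0 0 0 0 0 7 0.3" --pt "0 0 0 0 0 7 0.3" --pt "0 0 0 0 0 7 0.3" --pt "0 0 0 0 0 6.7 0.3" --pt "-1.8 0.6 0 0 0 0 0.3" --pt "-3 0.94 0 0 0 0 0.3" --pt "-3 0.94 0 0 0 0 0.3" --pt "-3 0.94 0 0 0 0 0.3" --pt "-3 0.94 0 0 0 0 0.3" --pt "-3 0.94 0 0 0 0 0.3" --pt "-3 0.94 0 0 0 0 0.3" --pt "-3 0.94 0 0 0 0 0.3" --pt "-3 0.94 0 0 0 0 0.3" --pt "-1.5 0.5 0 0 0 0 0.3" --pt "0 0 0 0 0 0 0.3" --pt "0 0 0 0 0 0 0.3" --pt "0 0 0 0 0 0 0.3"

```text
time: 9.68
tool_pos: [0.3758, -0.321, 0.2412]
tool_rot: [-0.0, 0.924, 0.383, 0.0]
contact_force: [0.1, -0.2, -0.3]
gripper_width: 0.647
grasp_force: 0.0
```

Run:
```python
from h import *
import pickle
goal((.379,-.323,.25),(.379,-.323,.044),yaw=-45)
f=grab('top');g=grab('side');pickle.dump((f,g),open('fg2.pkl','wb'))
a=cv2.resize(f['img'][85:275,145:385],None,fx=2.5,fy=2.5,interpolation=cv2.INTER_CUBIC)
b=g['img'][100:220,260:410]
b=cv2.resize(b,None,fx=1,fy=1);c=np.zeros((475+120,600,3),np.uint8);c[:475]=a;c[475:,:150]=b
cv2.imwrite('pics/a3.png',c)
```

```text
t 9.68 pos [ 0.3758 -0.321   0.2412] jawyaw -45.0 q6 -0.07 w 0.65 gf 0 F [ 0.1 -0.2 -0.3] reach 0.019
rotvec deg [-0. -0.  0.]
-> [ 0.379 -0.323  0.25 ] cm [ 0.08  0.36 -0.88]
-> [ 0.379 -0.323  0.044] cm [ 0.   0.  20.6]
```

View pics/a3.png

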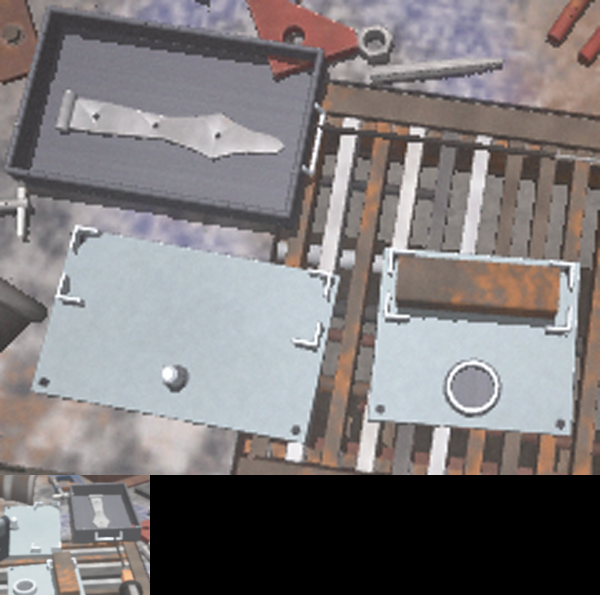

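The tube lies inside its four angles. The hinge is clear in the bin, with its knuckle at (66,111) and tip at (284,147) in the crop. Next I centre and grip the bolt, and measure the hinge, collar and dowel.

Request:
move_arm --pt "0.08 0.36 2.5 0 0 0 0.3" --pt "0 0 3.5 0 0 0 0.3" --pt "0 0 3.5 0 0 0 0.3" --pt "0 0 3.5 0 0 0 0.3" --pt "0 0 2.7 0 0 0 0.3" --pt "0 0 2 0 0 0 0.3" --pt "0 0 1.2 0 0 0 0.3" --pt "0 0 0.6 0 0 0 0.3" --pt "0 0 0 0 0 0 0.3" --pt "0 0 0 0 0 0 0.3" --pt "0 0 0 0 0 0 -0.4" --pt "0 0 0 0 0 0 -0.5" --pt "0 0 0 0 0 0 -0.6" --pt "0 0 0 0 0 0 -0.7" --pt "0 0 0 0 0 0 -0.8" --pt "0 0 0 0 0 0 -0.8" --pt "0 0 0 0 0 0 -0.8"

```text
time: 11.2
tool_pos: [0.3794, -0.3243, 0.0475]
tool_rot: [0.001, 0.924, 0.383, 0.0]
contact_force: [-0.4, 0.1, 6.0]
gripper_width: 0.17
grasp_force: 58.3
```

Run:
```python
from h import *
import pickle
f,g=pickle.load(open('fg2.pkl','rb'))
goal((.379,-.323,.044),yaw=-45)
C=lambda x,y:(145+x/2.5,85+y/2.5)
im=f['img'];hs=cv2.cvtColor(im,cv2.COLOR_BGR2GRAY)
x0,y0=map(int,C(45,70));x1,y1=map(int,C(298,170))
sub=hs[y0:y1,x0:x1];m=cv2.inRange(sub,135,255);n,l,st,ce=cv2.connectedComponentsWithStats(m);i=1+np.argmax(st[1:,4]);print('area',st[i])
c=max(cv2.findContours((l==i).astype(np.uint8),0,1)[0],key=cv2.contourArea)[:,0]+[x0,y0]
w=np.array([onz(f,*p,.010)[:2] for p in c]);r=cv2.minAreaRect((w*1000).astype(np.float32));print('hinge rect',r)
wc=w-w.mean(0);
a=np.radians(r[2] if r[1][0]>r[1][1] else r[2]+90);d=np.array([np.cos(a),np.sin(a)]);d*=np.sign(d[1]);nn=np.array([-d[1],d[0]]);ctr=np.array(r[0])/1000
s=(w-ctr)@d;t=(w-ctr)@nn
for q in np.arange(-.1,.11,.01):
    k=abs(s-q)<.005;print('%.2f: %.1f..%.1f'%(q,t[k].min()*1e3,t[k].max()*1e3) if k.any() else '-',end=' | ')
print()
# collar and dowel
for nm,(cx,cy),z,rad in(('collar',C(472,386),.016,14),('dowel',C(171,376),.034,10)):
    cx,cy=int(cx),int(cy);sub=hs[cy-rad:cy+rad,cx-rad:cx+rad];m=cv2.inRange(sub,205 if nm=='dowel' else 215,255)
    ys,xs=np.nonzero(m);pts=np.stack([xs+cx-rad,ys+cy-rad],1)
    w=np.array([onz(f,*p,z)[:2] for p in pts],np.float32)*1000;print(nm,len(w),cv2.minEnclosingCircle(w),w.mean(0))
# side view of hinge ends
```

```text
t 11.20 pos [ 0.3794 -0.3243  0.0475] jawyaw -45.0 q6 -0.07 w 0.17 gf 58 F [-0.4  0.1  6. ] reach 0.019
rotvec deg [0.1 0.  0. ]
-> [ 0.379 -0.323  0.044] cm [ 0.07 -0.12  0.35]
area [   4    3   97   37 1855]
hinge rect ((620.55126953125, 226.72927856445312), (87.31283569335938, 219.77928161621094), 9.81999397277832)
-0.10: -41.3..43.6 | -0.09: -36.6..43.3 | -0.08: -36.8..43.0 | -0.07: -29.9..42.8 | -0.06: -32.6..42.5 | -0.05: -32.8..42.2 | -0.04: -33.2..42.0 | -0.03: -35.9..41.7 | -0.02: -31.2..41.4 | -0.01: -26.6..41.2 | -0.00: -31.6..40.7 | 0.01: -29.4..38.3 | 0.02: -29.7..26.1 | 0.03: -17.8..20.8 | 0.04: -18.2..20.7 | 0.05: -20.9..6.0 | 0.06: -23.6..5.7 | 0.07: -26.3..3.1 | 0.08: -29.0..2.8 | 0.09: -29.2..0.1 | 0.10: -36.9..-0.3 | 
collar 79 ((421.7949523925781, -75.18685913085938), 22.202463150024414) [421.11218 -74.8202 ]
dowel 25 ((393.9161071777344, 182.4001922607422), 6.269266128540039) [394.36777 182.93524]
```

Request:
move_arm --pt "0 0 0 0 0 0 -0.2" --pt "0 0 0 0 0 0 -0.2" --pt "0 0 0 0 0 0 -0.2" --pt "0 0 0 0 0 -7 -0.2" --pt "0 0 0 0 0 -7 -0.2" --pt "0 0 0 0 0 -7 -0.2" --pt "0 0 0 0 0 -7 -0.2" --pt "0 0 0 0 0 -7 -0.2" --pt "0 0 0 0 0 -7 -0.2" --pt "0 0 0 0 0 -7 -0.2" --pt "0 0 0 0 0 -7 -0.2" --pt "0 0 0 0 0 -7 -0.2" --pt "0 0 0 0 0 -7 -0.2" --pt "0 0 0 0 0 -7 -0.2" --pt "0 0 0 0 0 -7 -0.2" --pt "0 0 0 0 0 -6 -0.2" --pt "0 0 0 0 0 0 -0.2" --pt "0 0 0 0 0 0 -0.2"

```text
time: 12.7
tool_pos: [0.3786, -0.3234, 0.046]
tool_rot: [-0.0, 0.384, 0.923, 0.0]
contact_force: [0.1, -0.6, 1.2]
gripper_width: 0.401
grasp_force: 0.0
```

Run:
```python
from h import *
import pickle
f,g=pickle.load(open('fg2.pkl','rb'))
goal((.379,-.323,.044),yaw=45)
C=lambda x,y:(145+x/2.5,85+y/2.5)
hs=cv2.cvtColor(f['img'],cv2.COLOR_BGR2GRAY)
x0,y0=map(int,C(45,70));x1,y1=map(int,C(298,170))
print('bin floor',np.percentile(hs[y0:y1,x0:x1],[10,30,50,70,80,90,97]))
for th in(150,160):
  m=cv2.inRange(hs[y0:y1,x0:x1],th,255);n,l,st,ce=cv2.connectedComponentsWithStats(m);i=1+np.argmax(st[1:,4]);print('area',st[i])
  c=max(cv2.findContours((l==i).astype(np.uint8),0,1)[0],key=cv2.contourArea)[:,0]+[x0,y0]
  w=np.array([onz(f,*p,.010)[:2] for p in c]);r=cv2.minAreaRect((w*1000).astype(np.float32));print('hinge rect',r)
  ms=np.stack(np.nonzero(l==i)[::-1],1)+[x0,y0];w=np.array([onz(f,*p,.010)[:2] for p in ms])
  for q in np.arange(.12,.34,.01):
    k=abs(w[:,1]-q)<.005;print('y%.2f: %.0f..%.0f'%(q,w[k,0].min()*1e3,w[k,0].max()*1e3) if k.any() else '-',end=' | ')
  print()
```

```text
t 12.70 pos [ 0.3786 -0.3234  0.046 ] jawyaw 44.9 q6 -1.64 w 0.40 gf 0 F [ 0.1 -0.6  1.2] reach 0.019
rotvec deg [ 0.  -0.  -0.1]
-> [ 0.379 -0.323  0.044] cm [-0.    0.06  0.2 ]
bin floor [125. 130. 134. 138. 175. 190. 203.]
area [ 10  11  86  24 937]
hinge rect ((616.3963012695312, 224.49049377441406), (41.83987808227539, 196.95346069335938), 1.7242125272750854)
- | y0.13: 610..622 | y0.14: 608..624 | y0.15: 607..625 | y0.16: 605..627 | y0.17: 601..631 | y0.18: 598..635 | y0.19: 596..638 | y0.20: 598..635 | y0.21: 602..633 | y0.22: 605..632 | y0.23: 606..628 | y0.24: 608..629 | y0.25: 607..629 | y0.26: 608..630 | y0.27: 607..631 | y0.28: 606..632 | y0.29: 606..633 | y0.30: 605..634 | y0.31: 605..633 | y0.32: 605..635 | - | - | 
area [ 10  11  86  24 920]
hinge rect ((616.3265380859375, 224.49392700195312), (41.829837799072266, 196.94972229003906), 1.8398762941360474)
- | y0.13: 610..622 | y0.14: 608..624 | y0.15: 607..625 | y0.16: 605..627 | y0.17: 601..631 | y0.18: 598..635 | y0.19: 596..638 | y0.20: 598..635 | y0.21: 602..633 | y0.22: 605..629 | y0.23: 606..628 | y0.24: 608..628 | y0.25: 607..629 | y0.26: 608..630 | y0.27: 607..631 | y0.28: 606..632 | y0.29: 606..633 | y0.30: 605..634 | y0.31: 605..633 | y0.32: 607..634 | - | - |
```

Request:
move_arm --pt "0 0 0 0 0 0 -0.5" --pt "0 0 0 0 0 0 -0.6" --pt "0 0 0 0 0 0 -0.7" --pt "0 0 0 0 0 0 -0.9" --pt "0 0 0 0 0 0 -0.9" --pt "0 0 0 0 0 0 -0.9" --pt "0 0 0 0 0 0 -0.9"

```text
time: 13.28
tool_pos: [0.3787, -0.3237, 0.0463]
tool_rot: [-0.0, 0.383, 0.924, -0.0]
contact_force: [-0.8, -0.2, 0.9]
gripper_width: 0.168
grasp_force: 58.4
```

Run:
```python
from h import *
p=manip.state()['tool_pos']
goal((p[0],p[1],.15),(.4225,-.075,.15),(.4225,-.075,.048),yaw=45)
```

```text
t 13.28 pos [ 0.3787 -0.3237  0.0463] jawyaw 45.0 q6 -1.64 w 0.17 gf 58 F [-0.8 -0.2  0.9] reach 0.019
rotvec deg [-0. -0.  0.]
-> [ 0.3787 -0.3237  0.15  ] cm [  0.     0.   -10.37]
-> [ 0.4225 -0.075   0.15  ] cm [14.49 20.68  0.  ]
-> [ 0.4225 -0.075   0.048 ] cm [ 0.   0.  10.2]
```

Request:
move_arm --pt "0 0 -1.4 0 0 0 -0.9" --pt "0 0 -3 0 0 0 -0.9" --pt "0 0 -3 0 0 0 -0.9" --pt "0 0 -3 0 0 0 -0.9" --pt "0.89 1.28 0 0 0 0 -0.9" --pt "1.6 2.3 0 0 0 0 -0.9" --pt "1.6 2.3 0 0 0 0 -0.9" --pt "1.6 2.3 0 0 0 0 -0.9" --pt "1.6 2.3 0 0 0 0 -0.9" --pt "1.6 2.3 0 0 0 0 -0.9" --pt "1.6 2.3 0 0 0 0 -0.9" --pt "1.6 2.3 0 0 0 0 -0.9" --pt "1.6 2.3 0 0 0 0 -0.9" --pt "0.8 1 0 0 0 0 -0.9" --pt "0 0 0 0 0 0 -0.9" --pt "0 0 0 0 0 0 -0.9" --pt "0 0 0 0 0 0 -0.9" --pt "0 0 0 0 0 0 -0.9"

```text
time: 14.78
tool_pos: [0.4223, -0.0757, 0.1502]
tool_rot: [-0.0, 0.383, 0.924, -0.0]
contact_force: [-0.1, -0.4, -1.7]
gripper_width: 0.166
grasp_force: 58.7
```

Run:
```python
from h import *
goal((.4225,-.075,.15),(.4225,-.075,.048),yaw=45)
f=grab('top');g=grab('side')
a=cv2.resize(f['img'][170:290,280:440],None,fx=4,fy=4,interpolation=cv2.INTER_CUBIC)
cv2.imwrite('pics/a4.png',cv2.resize(g['img'][150:280,220:380],None,fx=4,fy=4,interpolation=cv2.INTER_CUBIC))
```

```text
t 14.78 pos [ 0.4223 -0.0757  0.1502] jawyaw 45.0 q6 -1.14 w 0.17 gf 59 F [-0.1 -0.4 -1.7] reach 0.019
rotvec deg [-0. -0. -0.]
-> [ 0.4225 -0.075   0.15  ] cm [0.04 0.06 0.02]
-> [ 0.4225 -0.075   0.048 ] cm [ 0.   0.  10.2]
```

View pics/a4.png

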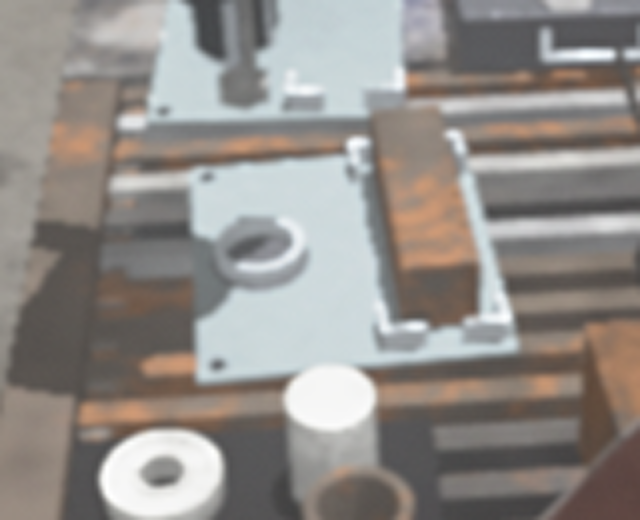

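The bolt hangs head-down above the collar (260,250). Lower it in.

Request:
move_arm --pt "0 0 2 0 0 0 -0.9" --pt "0 0 3 0 0 0 -0.9" --pt "0 0 2 0 0 0 -0.9" --pt "0 0 1 0 0 0 -0.9" --pt "0 0 1 0 0 0 -0.9" --pt "0 0 0.7 0 0 0 -0.9" --pt "0 0 0.4 0 0 0 -0.9" --pt "0 0 0.1 0 0 0 -0.9" --pt "0 0 0 0 0 0 -0.9" --pt "0 0 0 0 0 0 -0.9"

```text
time: 15.72
tool_pos: [0.4232, -0.0752, 0.0492]
tool_rot: [0.001, 0.382, 0.924, 0.0]
contact_force: [0.5, -0.6, -0.8]
gripper_width: 0.166
grasp_force: 58.7
```

Run:
```python
from h import *
goal((.4225,-.075,.047),yaw=45)
```

```text
t 15.72 pos [ 0.4232 -0.0752  0.0492] jawyaw 45.0 q6 -1.14 w 0.17 gf 59 F [ 0.5 -0.6 -0.8] reach 0.019
rotvec deg [0.  0.1 0. ]
-> [ 0.4225 -0.075   0.047 ] cm [ 0.06 -0.04  0.22]
```

Request:
move_arm --pt "0 0 0.2 0 0 0 -0.9" --pt "0 0 0 0 0 0 -0.9" --pt "0 0 0 0 0 0 -0.5" --pt "0 0 0 0 0 0 -0.4" --pt "0 0 0 0 0 0 -0.2" --pt "0 0 0 0 0 0 0" --pt "0 0 0 0 0 0 0" --pt "0 0 -1 0 0 0 0" --pt "0 0 -2 0 0 0 0" --pt "0 0 -3 0 0 0 0" --pt "0 0 -4 0 0 0 0.5" --pt "0 0 -4 0 0 0 1" --pt "0 0 -2 0 0 0 1" --pt "0 0 0 0 0 0 1" --pt "0 0 0 0 0 0 1"

```text
time: 16.97
tool_pos: [0.4233, -0.0752, 0.2087]
tool_rot: [0.002, 0.382, 0.924, 0.0]
contact_force: [0.1, -1.0, 0.2]
gripper_width: 1.002
grasp_force: 0.0
```

Run:
```python
from h import *
p=manip.state()['tool_pos']
goal((.3815,-.238,p[2]),(.3815,-.238,.06),(.3815,-.238,.022),yaw=45)
```

```text
t 16.97 pos [ 0.4233 -0.0752  0.2087] jawyaw 45.0 q6 -1.14 w 1.00 gf 0 F [ 0.1 -1.   0.2] reach 0.019
rotvec deg [0.1 0.2 0. ]
-> [ 0.3815 -0.238   0.2087] cm [ -8.55 -14.47   0.  ]
-> [ 0.3815 -0.238   0.06  ] cm [ 0.    0.   14.87]
-> [ 0.3815 -0.238   0.022 ] cm [0.  0.  3.8]
```

Request:
move_arm --pt "-0.75 -1.27 0 0 0 0 1" --pt "-1.5 -2.5 0 0 0 0 1" --pt "-1.5 -2.5 0 0 0 0 1" --pt "-1.5 -2.5 0 0 0 0 1" --pt "-1.5 -2.5 0 0 0 0 1" --pt "-1.1 -2 0 0 0 0 1" --pt "-0.7 -1.2 0 0 0 0 1" --pt "0 0 2 0 0 0 1" --pt "0 0 3.5 0 0 0 1" --pt "0 0 3.5 0 0 0 1" --pt "0 0 3.5 0 0 0 1" --pt "0 0 2.3 0 0 0 1" --pt "0 0 0 0 0 0 1" --pt "0 0 0 0 0 0 1" --pt "0 0 0 0 0 0 1"

```text
time: 18.22
tool_pos: [0.381, -0.238, 0.0591]
tool_rot: [0.0, 0.382, 0.924, -0.0]
contact_force: [0.1, 0.4, -0.3]
gripper_width: 0.997
grasp_force: 0.0
```

Run:
```python
from h import *
goal((.3815,-.238,.022),yaw=45)
f=grab('top');g=grab('side')
b=cv2.resize(g['img'][150:310,220:380],None,fx=3.5,fy=3.5,interpolation=cv2.INTER_CUBIC)
cv2.imwrite('pics/a5.png',b)
```

```text
t 18.22 pos [ 0.381  -0.238   0.0591] jawyaw 45.0 q6 -1.51 w 1.00 gf 0 F [ 0.1  0.4 -0.3] reach 0.019
rotvec deg [0. 0. 0.]
-> [ 0.3815 -0.238   0.022 ] cm [-0.04  0.04  3.71]
```

View pics/a5.png

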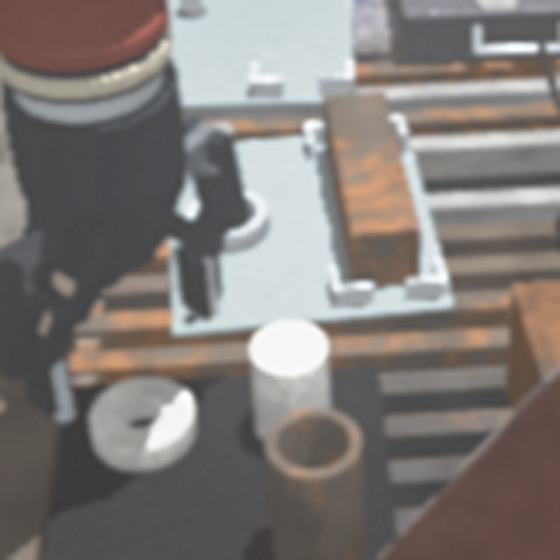

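The fingers straddle the bearing, with tips at about (62,420) and (197,318). Descend, squeeze, turn 90° and squeeze again to centre it.

Request:
move_arm --pt "0 0 1.2 0 0 0 1" --pt "0 0 1 0 0 0 1" --pt "0 0 0.8 0 0 0 1" --pt "0 0 0.4 0 0 0 1" --pt "0 0 0.3 0 0 0 1" --pt "0 0 0 0 0 0 1" --pt "0 0 0 0 0 0 0.5" --pt "0 0 0 0 0 0 0.3" --pt "0 0 0 0 0 0 0.2" --pt "0 0 0 0 0 0 0.1" --pt "0 0 0 0 0 0 0" --pt "0 0 0 0 0 0 0" --pt "0 0 0 0 0 0 0"

```text
time: 19.4
tool_pos: [0.3813, -0.2382, 0.0223]
tool_rot: [0.001, 0.382, 0.924, -0.0]
contact_force: [-1.2, 1.3, 6.8]
gripper_width: 0.579
grasp_force: 62.7
```

Run:
```python
from h import *
goal((.3815,-.238,.022),yaw=45)
```

```text
t 19.40 pos [ 0.3813 -0.2382  0.0223] jawyaw 45.0 q6 -1.51 w 0.58 gf 63 F [-1.2  1.3  6.8] reach 0.019
rotvec deg [0.  0.1 0. ]
-> [ 0.3815 -0.238   0.022 ] cm [-0.    0.03  0.03]
```

Request:
move_arm --pt "0 0 0 0 0 0 0.7" --pt "0 0 0 0 0 0 0.7" --pt "0 0 0 0 0 0 0.7" --pt "0 0 0 0 0 7 0.7" --pt "0 0 0 0 0 7 0.7" --pt "0 0 0 0 0 7 0.7" --pt "0 0 0 0 0 7 0.7" --pt "0 0 0 0 0 7 0.7" --pt "0 0 0 0 0 7 0.7" --pt "0 0 0 0 0 7 0.7" --pt "0 0 0 0 0 7 0.7" --pt "0 0 0 0 0 7 0.7" --pt "0 0 0 0 0 7 0.7" --pt "0 0 0 0 0 7 0.7" --pt "0 0 0 0 0 7 0.7" --pt "0 0 0 0 0 6 0.7" --pt "0 0 0 0 0 0 0.7" --pt "0 0 0 0 0 0 0.7"

```text
time: 20.9
tool_pos: [0.3805, -0.2376, 0.0211]
tool_rot: [-0.0, 0.923, 0.384, -0.0]
contact_force: [-1.0, 0.2, 0.4]
gripper_width: 0.851
grasp_force: 0.0
```

Request:
move_arm --pt "0 0 0.05 0 0 0 0.4" --pt "0 0 0 0 0 0 0.3" --pt "0 0 0 0 0 0 0.2" --pt "0 0 0 0 0 0 0.1" --pt "0 0 0 0 0 0 0" --pt "0 0 0 0 0 0 -0.2" --pt "0 0 0 0 0 0 -0.2"

```text
time: 21.48
tool_pos: [0.3812, -0.2382, 0.0217]
tool_rot: [0.001, 0.924, 0.383, 0.0]
contact_force: [-0.7, 0.8, 5.1]
gripper_width: 0.578
grasp_force: 62.4
```

Run:
```python
from h import *
p=manip.state()['tool_pos']
goal((p[0],p[1],.13),(.423,-.0752,.13),(.423,-.0752,.07),(.423,-.0752,.035),yaw=-45)
```

```text
t 21.48 pos [ 0.3812 -0.2382  0.0217] jawyaw -44.9 q6 0.06 w 0.58 gf 62 F [-0.7  0.8  5.1] reach 0.019
rotvec deg [0.1 0.  0.1]
-> [ 0.3812 -0.2382  0.13  ] cm [  0.     0.   -10.83]
-> [ 0.423  -0.0752  0.13  ] cm [14.48 -8.57  0.  ]
-> [ 0.423  -0.0752  0.07  ] cm [0. 0. 6.]
-> [ 0.423  -0.0752  0.035 ] cm [0.  0.  3.5]
```

Request:
move_arm --pt "0 0 -1.3 0 0 0 -0.2" --pt "0 0 -3 0 0 0 -0.2" --pt "0 0 -3.5 0 0 0 -0.2" --pt "0 0 -3 0 0 0 -0.2" --pt "1.3 -0.77 0 0 0 0 -0.2" --pt "2.4 -1.4 0 0 0 0 -0.2" --pt "2.4 -1.4 0 0 0 0 -0.2" --pt "2.4 -1.4 0 0 0 0 -0.2" --pt "2.4 -1.4 0 0 0 0 -0.2" --pt "2.4 -1.4 0 0 0 0 -0.2" --pt "1.2 -0.8 0 0 0 0 -0.2" --pt "0 0 0 0 0 0 -0.2" --pt "0 0 0 0 0 0 -0.2" --pt "0 0 0 0 0 0 -0.2" --pt "0 0 0 0 0 0 -0.2" --pt "0 0 0 0 0 0 -0.2"

```text
time: 22.82
tool_pos: [0.4223, -0.0754, 0.1287]
tool_rot: [-0.0, 0.924, 0.382, -0.0]
contact_force: [-0.3, -1.2, -0.9]
gripper_width: 0.573
grasp_force: 62.7
```

Run:
```python
from h import *
goal((.423,-.0752,.13),(.423,-.0752,.07),(.423,-.0752,.035),yaw=-45)
f=grab('top');g=grab('side');import pickle;pickle.dump((f,g),open('fg3.pkl','wb'))
a=cv2.resize(g['img'][110:230,220:370],None,fx=3,fy=3,interpolation=cv2.INTER_CUBIC)
b=cv2.resize(f['img'][180:300,260:410],None,fx=2.3,fy=2.3,interpolation=cv2.INTER_CUBIC)
c=np.zeros((360,800,3),np.uint8);c[:,:450]=a;c[:b.shape[0],450:450+b.shape[1]]=b
cv2.imwrite('pics/a6.png',c)
```

```text
t 22.82 pos [ 0.4223 -0.0754  0.1287] jawyaw -45.1 q6 0.44 w 0.57 gf 63 F [-0.3 -1.2 -0.9] reach 0.019
rotvec deg [-0.   0.  -0.1]
-> [ 0.423  -0.0752  0.13  ] cm [ 0.06  0.03 -0.13]
-> [ 0.423  -0.0752  0.07  ] cm [0. 0. 6.]
-> [ 0.423  -0.0752  0.035 ] cm [0.  0.  3.5]
```

View pics/a6.png

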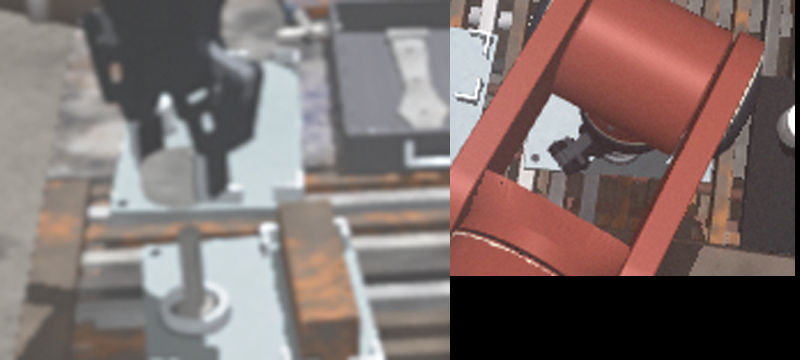

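The bolt stands in the collar at (190,260 to 310) in the side crop. The bearing hangs between the fingers at (175,177), but its bore isn't clear, so I check its attitude numerically.

Run:
```python
from h import *
import pickle
f,g=pickle.load(open('fg3.pkl','rb'))
p=np.array([.4223,-.0754,.1287])
for z in(.110,.125):
    e=np.array([proj(g,(p[0]+.026*np.cos(a),p[1]+.026*np.sin(a),z)) for a in np.arange(0,6.3,.4)]);print(z,'u',e[:,0].min().round(1),e[:,0].max().round(1),'v',e[:,1].min().round(1),e[:,1].max().round(1),proj(g,(p[0],p[1],z)).round(1))
print('bolt tip exp',proj(g,(.423,-.0752,.076)))
G=cv2.cvtColor(g['img'],cv2.COLOR_BGR2GRAY)
for v in range(142,182):print(v,' '.join('%2d'%(x//4) for x in G[v,258:302]))
```

```text
0.11 u 266.5 293.4 v 165.7 180.1 [280.  172.8]
0.125 u 265.8 293.0 v 159.2 173.4 [279.4 166.2]
bolt tip exp [281.69961391 187.13404945]
142 17 17 17 17 17 17 17 17 16 17 17 17 17 16 21 38 55 56 43 27 18 17 17 19 27 38 44 45 41 34 25 19 18 19 19 18 17 17 17 17 17 18 19 21
143 18 18 17 17 17 17 17 17 17 17 17 17 17 16 24 45 61 62 52 32 20 17 17 18 27 37 40 36 30 23 19 17 18 19 19 18 17 17 17 17 17 18 19 20
144 26 22 18 17 17 17 17 17 17 17 17 17 17 17 29 48 60 60 51 33 21 17 17 17 21 27 28 24 20 18 17 17 18 19 19 18 17 17 18 17 17 17 18 18
145 34 28 22 18 17 17 17 17 17 17 17 17 17 20 33 48 56 54 45 33 22 18 17 17 18 19 19 17 17 17 17 17 17 18 18 17 18 18 17 17 18 17 17 18
146 37 32 25 19 17 17 17 17 17 17 17 17 18 23 33 43 47 45 41 34 26 19 17 17 17 17 17 17 17 17 18 18 17 17 18 17 18 18 17 17 17 17 17 17
147 38 34 28 20 17 17 17 17 17 17 17 17 18 22 29 35 39 40 40 37 29 21 17 17 17 17 17 17 18 21 25 25 21 18 17 17 17 18 17 17 17 17 17 18
148 38 37 32 24 18 17 17 17 17 17 17 17 18 19 22 27 34 39 41 41 34 24 18 17 17 17 17 17 20 29 37 35 27 19 17 17 17 18 17 17 18 17 17 17
149 40 40 37
[... 3775 characters left out ...]
38 38 38 38 38 42 49
177 48 42 35 36 44 51 53 53 53 52 51 48 44 41 38 38 37 36 36 36 36 37 37 37 37 37 37 37 39 40 41 40 40 39 41 42 42 41 41 41 41 41 45 50
178 49 43 37 39 47 52 54 54 53 53 53 52 51 47 45 43 42 40 38 37 37 38 38 38 38 39 40 42 44 46 46 47 46 47 47 47 47 47 46 46 45 46 47 49
179 50 48 46 46 49 51 51 51 50 50 50 50 50 49 47 46 46 43 41 39 38 38 38 38 39 40 42 43 44 45 44 44 43 43 42 42 42 42 42 41 41 40 40 40
180 42 42 41 41 41 41 41 40 40 40 40 39 40 40 39 39 39 37 36 35 34 34 34 34 34 35 36 36 36 36 36 35 35 34 34 33 34 33 33 33 32 32 32 31
181 34 34 33 33 33 33 32 32 32 32 32 31 31 31 31 31 31 31 31 30 30 30 30 30 31 31 31 31 31 31 31 31 31 30 30 30 30 30 30 30 30 30 30 30
```

The bearing outline (u 266 to 293, v 160 to 180) matches a level ring held at the TCP. The bolt tip is where it should be, at (282,187). Lower in stages.

Request:
move_arm --pt "0 0 1 0 0 0 -0.2" --pt "0 0 1.2 0 0 0 -0.2" --pt "0 0 0.8 0 0 0 -0.2" --pt "0 0 0.4 0 0 0 -0.2" --pt "0 0 0 0 0 0 -0.2" --pt "0 0 0 0 0 0 -0.2" --pt "0 0 0 0 0 0 -0.2"

```text
time: 23.5
tool_pos: [0.4227, -0.0747, 0.0951]
tool_rot: [0.0, 0.924, 0.383, 0.0]
contact_force: [0.6, -0.4, -2.1]
gripper_width: 0.573
grasp_force: 62.7
```

Run:
```python
from h import *
goal((.423,-.0752,.07),(.423,-.0752,.036),yaw=-45)
```

```text
t 23.50 pos [ 0.4227 -0.0747  0.0951] jawyaw -45.0 q6 0.44 w 0.57 gf 63 F [ 0.6 -0.4 -2.1] reach 0.019
rotvec deg [ 0. -0.  0.]
-> [ 0.423  -0.0752  0.07  ] cm [-0.02  0.06  2.51]
-> [ 0.423  -0.0752  0.036 ] cm [0.  0.  3.4]
```

Request:
move_arm --pt "0 0.03 0.4 0 0 0 -0.2" --pt "0 0 0.4 0 0 0 -0.2" --pt "0 0 0.4 0 0 0 -0.2" --pt "0 0 0.4 0 0 0 -0.2" --pt "0 0 0 0 0 0 -0.2" --pt "0 0 0 0 0 0 -0.2"

```text
time: 24.0
tool_pos: [0.4224, -0.0747, 0.0783]
tool_rot: [-0.0, 0.924, 0.383, -0.0]
contact_force: [0.5, 0.1, -0.6]
gripper_width: 0.574
grasp_force: 62.7
```

Bearing is over the bolt with no force. Continue down.

Request:
move_arm --pt "0 0 0.6 0 0 0 -0.2" --pt "0 0 0.8 0 0 0 -0.2" --pt "0 0 0.8 0 0 0 -0.2" --pt "0 0 0.8 0 0 0 -0.2" --pt "0 0 0.6 0 0 0 -0.2" --pt "0 0 0.3 0 0 0 -0.2" --pt "0 0 0.1 0 0 0 -0.2" --pt "0 0 0 0 0 0 -0.2" --pt "0 0 0 0 0 0 -0.2"

```text
time: 24.75
tool_pos: [0.4229, -0.0748, 0.0389]
tool_rot: [0.0, 0.924, 0.383, 0.0]
contact_force: [-0.3, 0.5, -1.0]
gripper_width: 0.574
grasp_force: 62.8
```

Run:
```python
from h import *
goal((.423,-.0752,.035),yaw=-45)
```

```text
t 24.75 pos [ 0.4229 -0.0748  0.0389] jawyaw -45.0 q6 0.44 w 0.57 gf 63 F [-0.3  0.5 -1. ] reach 0.019
rotvec deg [ 0. -0.  0.]
-> [ 0.423  -0.0752  0.035 ] cm [-0.02  0.04  0.39]
```

Request:
move_arm --pt "0 0 0.2 0 0 0 -0.2" --pt "0 0 0.2 0 0 0 -0.2" --pt "0 0 0 0 0 0 -0.2" --pt "0 0 0 0 0 0 0.3" --pt "0 0 0 0 0 0 0.5" --pt "0 0 0 0 0 0 0.6" --pt "0 0 0 0 0 0 0.6" --pt "0 0 -0.8 0 0 0 0.6" --pt "0 0 -1.5 0 0 0 0.6" --pt "0 0 -2 0 0 0 0.6" --pt "0 0 -3 0 0 0 0.6" --pt "0 0 -4 0 0 0 0.6" --pt "0 0 -4 0 0 0 0.6" --pt "0 0 -2 0 0 -7 0.6" --pt "0 0 0 0 0 -7 0.6" --pt "0 0 0 0 0 -7 0.6" --pt "0 0 0 0 0 -7 0.6" --pt "0 0 0 0 0 -7 0.6" --pt "0 0 0 0 0 -7 0.6" --pt "0 0 0 0 0 -3 0.6"

```text
time: 26.42
tool_pos: [0.4227, -0.0748, 0.2085]
tool_rot: [0.0, 0.705, 0.709, 0.0]
contact_force: [0.6, -0.3, -0.5]
gripper_width: 0.798
grasp_force: 0.0
```

Run:
```python
from h import *
p=manip.state()['tool_pos']
goal((.467,-.317,p[2]),(.467,-.317,.10),(.467,-.317,.05),yaw=0)
```

```text
t 26.42 pos [ 0.4227 -0.0748  0.2085] jawyaw 0.3 q6 -0.35 w 0.80 gf 0 F [ 0.6 -0.3 -0.5] reach 0.019
rotvec deg [0.  0.  0.3]
-> [ 0.467  -0.317   0.2085] cm [-24.22   4.43   0.  ]
-> [ 0.467 -0.317  0.1  ] cm [ 0.    0.   10.85]
-> [ 0.467 -0.317  0.05 ] cm [0. 0. 5.]
```

Request:
move_arm --pt "-1.4 0.26 0 0 0 0 0.9" --pt "-2.9 0.53 0 0 0 0 0.9" --pt "-2.9 0.53 0 0 0 0 0.9" --pt "-2.9 0.53 0 0 0 0 0.9" --pt "-2.9 0.53 0 0 0 0 0.9" --pt "-2.9 0.53 0 0 0 0 0.9" --pt "-2.9 0.53 0 0 0 0 0.9" --pt "-2.9 0.53 0 0 0 0 0.9" --pt "-1.7 0.3 0 0 0 0 0.9" --pt "-0.8 0.15 0 0 0 0 0.9" --pt "0 0 1.8 0 0 0 0.9" --pt "0 0 3 0 0 0 0.9" --pt "0 0 3 0 0 0 0.9" --pt "0 0 2 0 0 0 0.9" --pt "0 0 1 0 0 0 0.9" --pt "0 0 0 0 0 0 0.9" --pt "0 0 0 0 0 0 0.9" --pt "0 0 0 0 0 0 0.9"

```text
time: 27.92
tool_pos: [0.4681, -0.3174, 0.102]
tool_rot: [0.002, 0.707, 0.707, 0.0]
contact_force: [0.0, 0.0, 0.6]
gripper_width: 0.95
grasp_force: 0.0
```

Run:
```python
from h import *
goal((.467,-.317,.05),yaw=0)
f=grab('top');g=grab('side')
G=cv2.cvtColor(f['img'],cv2.COLOR_BGR2GRAY)
a=cv2.resize(f['img'][150:290,290:480],None,fx=3,fy=3,interpolation=cv2.INTER_CUBIC)
b=cv2.resize(g['img'][190:350,220:350],None,fx=1.75,fy=1.75,interpolation=cv2.INTER_CUBIC)
c=np.zeros((420,800,3),np.uint8);c[:,:570]=a;c[:b.shape[0],572:572+b.shape[1]]=b[:,:228]
cv2.imwrite('pics/a7.png',c)
```

```text
t 27.92 pos [ 0.4681 -0.3174  0.102 ] jawyaw 0.0 q6 -0.73 w 0.95 gf 0 F [0.  0.  0.6] reach 0.019
rotvec deg [0.1 0.1 0. ]
-> [ 0.467 -0.317  0.05 ] cm [ 0.04 -0.11  5.2 ]
```

View pics/a7.png

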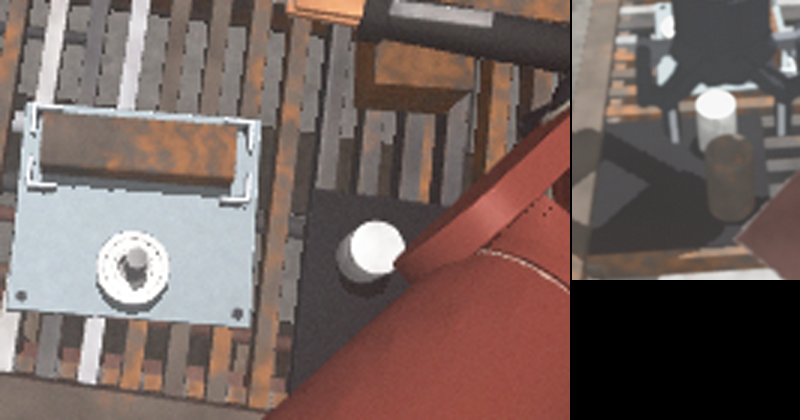

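The bearing lies flat on the collar around the bolt at (133,267), with the tube in its nest. The fingers stand either side of the pipe. Descend and grip it.

Request:
move_arm --pt "0 0 1.2 0 0 0 0.9" --pt "0 0 1.5 0 0 0 0.9" --pt "0 0 1.2 0 0 0 0.9" --pt "0 0 0.8 0 0 0 0.9" --pt "0 0 0.4 0 0 0 0.9" --pt "0 0 0 0 0 0 0.9" --pt "0 0 0 0 0 0 0.4" --pt "0 0 0 0 0 0 0.2" --pt "0 0 0 0 0 0 0" --pt "0 0 0 0 0 0 -0.2" --pt "0 0 0 0 0 0 -0.4" --pt "0 0 0 0 0 0 -0.4"

```text
time: 29.02
tool_pos: [0.4678, -0.3174, 0.0499]
tool_rot: [0.001, 0.707, 0.707, 0.0]
contact_force: [1.2, 0.2, 3.8]
gripper_width: 0.489
grasp_force: 61.0
```

Run:
```python
from h import *
p=manip.state()['tool_pos']
goal((p[0],p[1],.18),(.395,.183,.18),(.395,.183,.11),(.395,.183,p[2]+.001),yaw=0)
```

```text
t 29.02 pos [ 0.4678 -0.3174  0.0499] jawyaw 0.0 q6 -0.73 w 0.49 gf 61 F [1.2 0.2 3.8] reach 0.019
rotvec deg [0.1 0.1 0. ]
-> [ 0.4678 -0.3174  0.18  ] cm [  0.     0.   -13.01]
-> [0.395 0.183 0.18 ] cm [50.04 -7.28  0.  ]
-> [0.395 0.183 0.11 ] cm [0. 0. 7.]
-> [0.395  0.183  0.0509] cm [0.   0.   5.91]
```

Request:
move_arm --pt "0 0 -1.2 0 0 0 -0.4" --pt "0 0 -3 0 0 0 -0.4" --pt "0 0 -4 0 0 0 -0.4" --pt "0 0 -4 0 0 0 -0.4" --pt "0 0 -0.8 0 0 0 -0.4" --pt "1.7 -0.25 0 0 0 0 -0.4" --pt "3.6 -0.52 0 0 0 0 -0.4" --pt "3.6 -0.52 0 0 0 0 -0.4" --pt "3.6 -0.52 0 0 0 0 -0.4" --pt "3.6 -0.52 0 0 0 0 -0.4" --pt "3.6 -0.52 0 0 0 0 -0.4" --pt "3.6 -0.52 0 0 0 0 -0.4" --pt "3.6 -0.52 0 0 0 0 -0.4" --pt "3.6 -0.52 0 0 0 0 -0.4" --pt "3.6 -0.52 0 0 0 0 -0.4" --pt "3.6 -0.52 0 0 0 0 -0.4" --pt "3.6 -0.52 0 0 0 0 -0.4" --pt "3.6 -0.52 0 0 0 0 -0.4" --pt "3.6 -0.52 0 0 0 0 -0.4" --pt "1.54 -0.27 0 0 0 0 -0.4"

```text
time: 30.68
tool_pos: [0.3922, 0.1867, 0.1782]
tool_rot: [-0.001, 0.706, 0.708, -0.0]
contact_force: [-0.6, -0.4, -2.7]
gripper_width: 0.49
grasp_force: 61.3
```

Request:
move_arm --pt "0 0 0 0 0 0 -0.4" --pt "0 0 0 0 0 0 -0.4" --pt "0 0 2 0 0 0 -0.4" --pt "0 0 2 0 0 0 -0.4" --pt "0 0 2 0 0 0 -0.4" --pt "0 0 1 0 0 0 -0.4" --pt "0 0 0 0 0 0 -0.4" --pt "0 0 0 0 0 0 -0.4" --pt "0 0 0 0 0 0 -0.4" --pt "0 0 0 0 0 0 -0.4"

```text
time: 31.52
tool_pos: [0.3952, 0.1836, 0.1104]
tool_rot: [0.001, 0.707, 0.707, 0.001]
contact_force: [-0.1, 0.1, -2.1]
gripper_width: 0.488
grasp_force: 61.3
```

Run:
```python
from h import *
goal((.395,.183,.052),yaw=0)
```

```text
t 31.52 pos [0.3952 0.1836 0.1104] jawyaw -0.0 q6 0.26 w 0.49 gf 61 F [-0.1  0.1 -2.1] reach 0.019
rotvec deg [ 0.2 -0.  -0. ]
-> [0.395 0.183 0.052] cm [-0.06 -0.02  5.84]
```

Request:
move_arm --pt "0 0 1 0 0 0 -0.4" --pt "0 0 1.2 0 0 0 -0.4" --pt "0 0 1.2 0 0 0 -0.4" --pt "0 0 1 0 0 0 -0.4" --pt "0 0 0.7 0 0 0 -0.4" --pt "0 0 0.4 0 0 0 -0.4" --pt "0 0 0.2 0 0 0 -0.4" --pt "0 0 0.1 0 0 0 -0.4" --pt "0 0 0 0 0 0 -0.4" --pt "0 0 0 0 0 0 -0.4" --pt "0 0 0 0 0 0 -0.4"

```text
time: 32.43
tool_pos: [0.3946, 0.1838, 0.0513]
tool_rot: [0.0, 0.707, 0.707, 0.001]
contact_force: [0.4, 0.8, -1.9]
gripper_width: 0.493
grasp_force: 61.4
```

Run:
```python
from h import *
goal((.395,.183,.051),yaw=0)
```

```text
t 32.43 pos [0.3946 0.1838 0.0513] jawyaw 0.0 q6 0.26 w 0.49 gf 61 F [ 0.4  0.8 -1.9] reach 0.019
rotvec deg [ 0.1 -0.   0. ]
-> [0.395 0.183 0.051] cm [-0.08  0.04  0.03]
```

Request:
move_arm --pt "0 0 0.05 0 0 0 -0.4" --pt "0 0 0 0 0 0 0.1" --pt "0 0 0 0 0 0 0.3" --pt "0 0 0 0 0 0 0.4" --pt "0 0 0 0 0 0 0.4" --pt "0 0 -1 0 0 0 0.4" --pt "0 0 -2 0 0 0 0.4" --pt "0 0 -3 0 0 0 0.4" --pt "0 0 -4 0 0 0 0.4" --pt "0 0 -4 0 0 0 0" --pt "0 0 -2 0 0 1.3 0" --pt "0 0 0 0 0 0 0"

```text
time: 33.43
tool_pos: [0.3972, 0.1845, 0.2181]
tool_rot: [0.003, 0.715, 0.699, 0.006]
contact_force: [0.6, 0.6, -0.7]
gripper_width: 0.498
grasp_force: 0.0
```

Run:
```python
from h import *
p=manip.state()['tool_pos']
goal((.6175,.231,p[2]),(.6175,.231,.06),(.6175,.231,.026),yaw=-1.3)
```

```text
t 33.43 pos [0.3972 0.1845 0.2181] jawyaw -1.3 q6 0.29 w 0.50 gf 0 F [ 0.6  0.6 -0.7] reach 0.019
rotvec deg [ 0.7 -0.2 -0. ]
-> [0.6175 0.231  0.2181] cm [ 5.15 21.92  0.  ]
-> [0.6175 0.231  0.06  ] cm [ 0.    0.   15.81]
-> [0.6175 0.231  0.026 ] cm [0.  0.  3.4]
```

Request:
move_arm --pt "0.35 1.5 0 0 0 0 0" --pt "0.7 3 0 0 0 0 0" --pt "0.7 3 0 0 0 0 0" --pt "0.7 3 0 0 0 0 0" --pt "0.7 3 0 0 0 0 0" --pt "0.7 3 0 0 0 0 0" --pt "0.7 3 0 0 0 0 0" --pt "0.4 1.7 0 0 0 0 0" --pt "0.2 0.7 0 0 0 0 0" --pt "0 0 2 0 0 0 0" --pt "0 0 3.5 0 0 0 0" --pt "0 0 3.5 0 0 0 0" --pt "0 0 3 0 0 0 0" --pt "0 0 2 0 0 0 0" --pt "0 0 0 0 0 0 0" --pt "0 0 0 0 0 0 0" --pt "0 0 0 0 0 0 0" --pt "0 0 0 0 0 0 0"

```text
time: 34.93
tool_pos: [0.6157, 0.2306, 0.0733]
tool_rot: [0.001, 0.715, 0.699, 0.002]
contact_force: [0.0, 0.5, 0.9]
gripper_width: 0.498
grasp_force: 0.0
```

Run:
```python
from h import *
goal((.6175,.231,.06),(.6175,.231,.026),yaw=-1.3)
f=grab('top');g=grab('side')
a=cv2.resize(g['img'][95:175,250:400],None,fx=5,fy=5,interpolation=cv2.INTER_CUBIC)
cv2.imwrite('pics/a8.png',a)
```

```text
t 34.93 pos [0.6157 0.2306 0.0733] jawyaw -1.3 q6 0.27 w 0.50 gf 0 F [0.  0.5 0.9] reach 0.019
rotvec deg [ 0.2 -0.1  0. ]
-> [0.6175 0.231  0.06  ] cm [0.04 0.18 1.33]
-> [0.6175 0.231  0.026 ] cm [0.  0.  3.4]
```

View pics/a8.png

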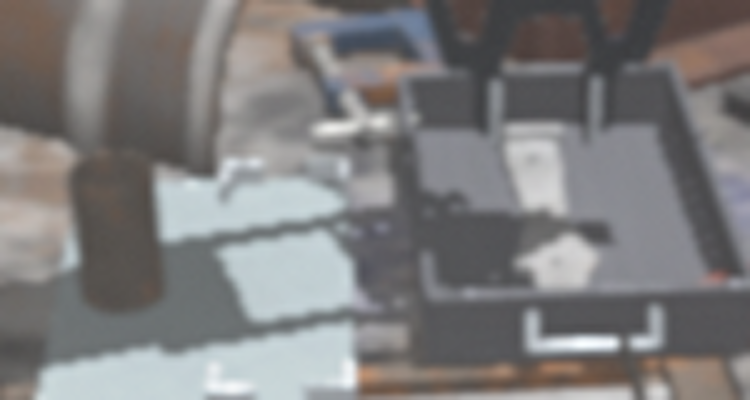

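The pipe stands over the dowel at (115,230). The fingertips, at (497,130) and (597,130), straddle the strap's line. I use them to find the tip height at this opening.

Run:
```python
from h import *
g=grab('side')
for z in(.05,.055,.06,.065):print(z,proj(g,(.6157,.2306,z)).round(1),proj(g,(.6157-.025,.2306,z)).round(1),proj(g,(.6157+.025,.2306,z)).round(1))
G=cv2.cvtColor(g['img'],cv2.COLOR_BGR2GRAY)
print(G[110:130,346:353]);goal()
```

```text
0.05 [357.8 125.2] [348.3 125.7] [367.3 124.8]
0.055 [357.8 123.5] [348.3 123.9] [367.3 123. ]
0.06 [357.9 121.7] [348.3 122.2] [367.4 121.3]
0.065 [357.9 120. ] [348.4 120.4] [367.5 119.5]
[[ 67  69  75  78  85  90  92]
 [ 68  81  95  99  89  82  82]
 [ 71  89 115 119 102  85  81]
 [ 70  92 122 126 106  86  83]
 [ 70  93 122 127 106  86  81]
 [ 70  91 122 127 106  85  81]
 [ 70  93 122 128 107  85  81]
 [ 71  93 123 127 106  84  80]
 [ 71  94 123 126 106  87  85]
 [ 71  94 123 128 117 118 126]
 [ 76  93 123 134 140 158 172]
 [ 92 102 125 136 145 162 176]
 [114 118 132 135 140 154 164]
 [130 131 134 132 141 166 180]
 [136 134 130 128 144 176 197]
 [137 137 134 129 139 172 196]
 [138 138 137 132 136 165 189]
 [137 137 137 132 131 157 182]
 [136 137 138 133 127 144 171]
 [137 138 138 136 129 134 161]]
t 35.08 pos [0.6153 0.2305 0.0725] jawyaw -1.3 q6 0.27 w 0.50 gf 0 F [-0.2 -0.2  0.8] reach 0.019
rotvec deg [ 0.2 -0.1  0. ]
```

Request:
move_arm --pt "0 0.2 1 0 0 0 0" --pt "0 0 1.4 0 0 0 0" --pt "0 0 1.2 0 0 0 0" --pt "0 0 0.8 0 0 0 0" --pt "0 0 0.4 0 0 0 0" --pt "0 0 0.2 0 0 0 0" --pt "0 0 0 0 0 0 0" --pt "0 0 0 0 0 0 0" --pt "0 0 0 0 0 0 0"

```text
time: 35.83
tool_pos: [0.6149, 0.2298, 0.0212]
tool_rot: [-0.001, 0.715, 0.699, -0.002]
contact_force: [-9.4, -3.7, 13.9]
gripper_width: 0.5
grasp_force: 6.9
```

A finger seems to touch the strap on its +x side. Back up, shift 4 mm in +x, open a little and go down again.

Request:
move_arm --pt "0 0 -0.8 0 0 0 0" --pt "0 0 0 0 0 0 0.2" --pt "0 0.3 0 0 0 0 0.3" --pt "0 0 0 0 0 0 0.3" --pt "0 0 0.5 0 0 0 0.3" --pt "0 0 0.3 0 0 0 0.3" --pt "0 0 0 0 0 0 0.3" --pt "0 0 0 0 0 0 0.3" --pt "0 0 0 0 0 0 0.3"

```text
time: 36.58
tool_pos: [0.6188, 0.23, 0.0198]
tool_rot: [-0.0, 0.715, 0.699, -0.0]
contact_force: [-0.8, 0.5, -0.5]
gripper_width: 0.65
grasp_force: 0.0
```

Run:
```python
from h import *
goal((.6175,.231,.021),yaw=-1.3)
g=grab('side');G=cv2.cvtColor(g['img'],cv2.COLOR_BGR2GRAY)
hin=cv2.inRange(G[110:175,330:400],160,255);ys,xs=np.nonzero(hin)
P=np.array([onz(g,330+x,110+y,.010)[:2] for x,y in zip(xs,ys)])
for q in np.arange(.12,.34,.01):
    k=abs(P[:,1]-q)<.005
    if k.any():print('y%.2f: %.0f..%.0f'%(q,P[k,0].min()*1e3,P[k,0].max()*1e3),end=' | ')
```

```text
t 36.58 pos [0.6188 0.23   0.0198] jawyaw -1.3 q6 0.27 w 0.65 gf 0 F [-0.8  0.5 -0.5] reach 0.019
rotvec deg [-0.1  0.   0. ]
-> [0.6175 0.231  0.021 ] cm [ 0.1  -0.13 -0.12]
y0.12: 595..660 | y0.13: 596..662 | y0.16: 613..632 | y0.17: 617..633 | y0.18: 620..640 | y0.19: 614..641 | y0.20: 621..640 | y0.21: 630..635 | y0.24: 729..729 | y0.25: 620..634 | y0.26: 610..633 | y0.27: 609..634 | y0.28: 610..733 | y0.29: 608..732 | y0.30: 610..638 | y0.31: 608..637 | y0.32: 609..637 | y0.33: 613..633 | y0.34: 620..641 |
```

Request:
move_arm --pt "0 0 -0.15 0 0 0 0.2" --pt "0 0 0 0 0 0 0" --pt "0 0 0 0 0 0 -0.2" --pt "0 0 0 0 0 0 -0.4" --pt "0 0 0 0 0 0 -0.6" --pt "0 0 0 0 0 0 -0.8" --pt "0 0 0 0 0 0 -0.8"

```text
time: 37.22
tool_pos: [0.6197, 0.2303, 0.0232]
tool_rot: [0.0, 0.715, 0.699, 0.0]
contact_force: [-1.7, -0.9, 5.2]
gripper_width: 0.28
grasp_force: 58.8
```

Request:
move_arm --pt "0 0 -0.5 0 0 0 -0.8" --pt "0 0 -1.2 0 0 0 -0.8" --pt "0 0 -2.5 0 0 0 -0.8" --pt "0 0 -3.5 0 0 0 -0.8" --pt "0 0 -3 0 0 0 -0.8" --pt "0 0 -2 0 0 1.3 -0.8" --pt "0 0 0 0 0 0 -0.8" --pt "0 0 0 0 0 0 -0.8" --pt "0 0 0 0 0 0 -0.8"

```text
time: 37.97
tool_pos: [0.618, 0.2298, 0.1469]
tool_rot: [-0.001, 0.723, 0.691, -0.001]
contact_force: [-0.8, -1.1, -1.8]
gripper_width: 0.278
grasp_force: 59.2
```

Run:
```python
from h import *
import pickle
goal((.477,.180,.15),(.477,.180,.06),(.477,.180,.025),yaw=-2.6)
f=grab('top');g=grab('side');pickle.dump((f,g),open('fg4.pkl','wb'))
a=cv2.resize(g['img'][60:180,270:420],None,fx=4,fy=4,interpolation=cv2.INTER_CUBIC)
cv2.imwrite('pics/a9.png',a)
for v in (190,200):print(onz(f,140,v,.1),onz(f,140,v,.05))
```

```text
t 37.97 pos [0.618  0.2298 0.1469] jawyaw -2.6 q6 0.29 w 0.28 gf 59 F [-0.8 -1.1 -1.8] reach 0.019
rotvec deg [-0.2  0.   0. ]
-> [0.477 0.18  0.15 ] cm [ -5.61 -13.86  -0.31]
-> [0.477 0.18  0.06 ] cm [0. 0. 9.]
-> [0.477 0.18  0.025] cm [0.  0.  3.5]
[0.45437324 0.32536613 0.1       ] [0.46278197 0.34834086 0.05      ]
[0.43429803 0.32064243 0.1       ] [0.44151198 0.34333602 0.05      ]
```

View pics/a9.png

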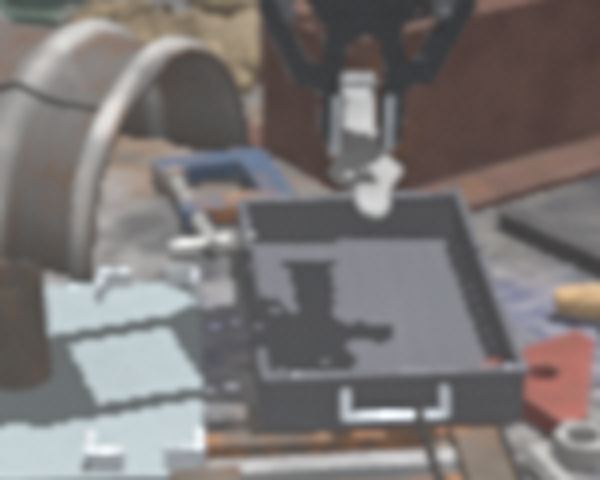

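The hinge is held between the fingers, with its knuckle at (357,78) and tip at (372,212) in the crop, clear of the bin. I check that it is level.

Run:
```python
from h import *
import pickle
f,g=pickle.load(open('fg4.pkl','rb'))
for s in(-.006,0,.006):
  for z in(.12,.13,.14):
    print(s,z,'knuckle',proj(g,(.6180+.105*np.cos(np.radians(87.4)),.2298+s+.105,z)).round(1),'tip',proj(g,(.618-.105*np.cos(np.radians(87.4)),.2298+s-.105,z)).round(1))
print('meas',(359.3,79.5),(363,113))
```

```text
-0.006 0.12 knuckle [356.4  85.3] tip [363.9 119.5]
-0.006 0.13 knuckle [356.5  81.7] tip [364.1 115.6]
-0.006 0.14 knuckle [356.6  78.1] tip [364.2 111.5]
0 0.12 knuckle [356.1  84.5] tip [363.5 118.4]
0 0.13 knuckle [356.2  80.9] tip [363.7 114.4]
0 0.14 knuckle [356.3  77.3] tip [363.8 110.4]
0.006 0.12 knuckle [355.8  83.6] tip [363.2 117.3]
0.006 0.13 knuckle [355.9  80.1] tip [363.3 113.3]
0.006 0.14 knuckle [356.   76.5] tip [363.5 109.3]
meas (359.3, 79.5) (363, 113)
```

Request:
move_arm --pt "-0.5 -1.2 0 0 0 0 -0.8" --pt "-1 -2.5 0 0 0 0 -0.8" --pt "-1 -2.5 0 0 0 0 -0.8" --pt "-1 -2.5 0 0 0 -1 -0.8" --pt "-1 -2.5 0 0 0 0 -0.8" --pt "-0.7 -1.7 0 0 0 0 -0.8" --pt "-0.4 -1 0 0 0 0 -0.8" --pt "0 0 0 0 0 0 -0.8" --pt "0 0 0 0 0 0 -0.8" --pt "0 0 3 0 0 0 -0.8" --pt "0 0 3 0 0 0 -0.8" --pt "0 0 2 0 0 0 -0.8" --pt "0 0 1 0 0 0 -0.8" --pt "0 0 0 0 0 0 -0.8" --pt "0 0 0 0 0 0 -0.8" --pt "0 0 0 0 0 0 -0.8"

```text
time: 39.4
tool_pos: [0.4796, 0.1798, 0.0603]
tool_rot: [0.001, 0.717, 0.697, 0.001]
contact_force: [0.5, 0.3, -1.6]
gripper_width: 0.282
grasp_force: 59.3
```

Run:
```python
from h import *
goal((.477,.180,.025),yaw=-1.8)
f=grab('top','t9.png');g=grab('side','s9.png')
# hinge knuckle / tip bright pixels in the side view over the nest
G=cv2.cvtColor(g['img'],cv2.COLOR_BGR2GRAY)
for z in(.04,.045):
  for n,d in(('kn',.105),('tip',-.105)):print(z,n,proj(g,(.477,.18+d,z)).round(1),proj(f,(.477,.18+d,z)).round(1))
```

```text
t 39.40 pos [0.4796 0.1798 0.0603] jawyaw -1.6 q6 0.24 w 0.28 gf 59 F [ 0.5  0.3 -1.6] reach 0.019
rotvec deg [ 0.1 -0.   0.2]
-> [0.477 0.18  0.025] cm [ 0.01 -0.26  3.53]
0.04 kn [304.3 121.9] [172.2 188.8]
0.04 tip [307. 162.] [268.2 202.4]
0.045 kn [304.3 120.2] [171.4 188.3]
0.045 tip [306.9 160.2] [268. 202.]
```

Request:
move_arm --pt "0 -0.2 0.5 0 0 0 -0.8" --pt "0 0 1 0 0 0 -0.8" --pt "0 0 1 0 0 0 -0.8" --pt "0 0 0.6 0 0 0 -0.8" --pt "0 0 0.4 0 0 0 -0.8" --pt "0 0 0 0 0 0 -0.8" --pt "0 0 0 0 0 0 -0.8" --pt "0 0 0 0 0 0 -0.8"

```text
time: 40.17
tool_pos: [0.4759, 0.1795, 0.0234]
tool_rot: [-0.0, 0.717, 0.697, -0.0]
contact_force: [-0.1, 0.8, -1.2]
gripper_width: 0.279
grasp_force: 59.7
```

Request:
move_arm --pt "0 0 0 0 0 0 -0.3" --pt "0 0 0 0 0 0 -0.2" --pt "0 0 0 0 0 0 0" --pt "0 0 0 0 0 0 0" --pt "0 0 -0.8 0 0 0 0" --pt "0 0 -2 0 0 0 0" --pt "0 0 -3 0 0 0 0" --pt "0 0 -4 0 0 0 0" --pt "0 0 -4 0 0 0 0" --pt "0 0 -4 0 0 0 0" --pt "0 0 -4 0 0 0 0" --pt "0.5 3.5 -1 0 0 0 0" --pt "0.5 3.5 0 0 0 0 0" --pt "0.5 3.5 0 0 0 0 0" --pt "0.5 3.5 0 0 0 0 0" --pt "0.5 3.5 0 0 0 0 0" --pt "0.5 2 0 0 0 0 0" --pt "0 0 0 0 0 0 0" --pt "0 0 0 0 0 0 0" --pt "0 0 0 0 0 0 0"

```text
time: 41.83
tool_pos: [0.6712, 0.2041, 0.252]
tool_rot: [-0.0, 0.717, 0.697, -0.0]
contact_force: [-0.7, 0.7, 0.0]
gripper_width: 0.505
grasp_force: 0.0
```

Run:
```python
from h import *
goal()
f=grab('top','t10.png');g=grab('side','s10.png')
cv2.imwrite('pics/a10.png',f['img'])
def brd(X,c,yaw):
    a=np.radians(yaw);d=(X[:2]-c)*1000;return (np.array([[np.cos(a),np.sin(a)],[-np.sin(a),np.cos(a)]])@d).round(1)
G=cv2.cvtColor(g['img'],cv2.COLOR_BGR2GRAY)
# hinge brightness map in the side view: local frame of nest at z=.010
for nm,fr in(('side',g),('top',f)):
  I=cv2.cvtColor(fr['img'],cv2.COLOR_BGR2GRAY);print(nm)
  a=np.radians(-2.6);R=np.array([[np.cos(a),-np.sin(a)],[np.sin(a),np.cos(a)]])
  for y in range(120,-121,-12):
    print('%4d'%y,' '.join('%3d'%I[tuple(int(round(q)) for q in proj(fr,np.append(np.array([.436,.182])+R@np.array([x,y])/1000,.010))[::-1])] for x in range(5,80,5)))
```

```text
t 41.83 pos [0.6712 0.2041 0.252 ] jawyaw -1.6 q6 0.22 w 0.51 gf 0 F [-0.7  0.7  0. ] reach 0.019
rotvec deg [-0.  0.  0.]
side
 120 203 205 159 158 163 168 167 161 152 140 152 152 150 170 178
 108 172 178 159 179 186 188 191 186 182 177 168 159 128 133 154
  96 185 166 193 170 162 164 163 162 167 168 166 187 191 159 149
  84 201 197 202 158 196 205 206 205 206 206 198 202 208 200 167
  72 204 203 204 200 189 191 191 178 195 200 206 207 208 209 185
  60 204 204 204 204 184 187 193 196 195 198 201 204 206 207 192
  48 202 202 201 203 194 199 202 204 208 207 202 202 204 206 192
  36 203 202 203 205 200 192 193 170 152 159 188 192 192 184 157
  24 202 200 188 189 179 127 117 125 140 126 115 114 115 130 140
  12 114 113 108 108 112 167 172 166 196 173 167 180 184 195 197
   0 110 109 109 110 112 156 187 191 196 203 203 204 203 203 208
 -12 111 111 112 110 109 129 189 198 199 202 202 203 204 205 202
 -24 112 110 112 111 113 113 167 207 205 206 208 206 204 205 201
 -36 111 112 111 112 115 114 115 176 206 208 209 207 206 207 179
 -48 112 112 112 113 117 115 112 139 190 205 207 185 203 207 1
[... 1061 characters left out ...]
04 106  97 183 184 186 194 199 206 206 207 209 181
 -12 103 102 100 105 111 112 192 195 197 198 204 209 203 205 193
 -24 102 103 102 102 113 109 201 206 206 199 207 209 213 212 165
 -36 107 105 104 123 111 113 119 224 228 219 207 212 210 209 179
 -48 106 108 103 107 114 108 104 210 203 211 203 209 212 214 156
 -60 109 108 105 106 121 115 107 109 200 211 213 210 205 116  78
 -72 107 107 107 108 108 117 111 108 110 105 105 106 109 109  83
 -84 111 109 110 108 112 122 118 220 214 217 216 219 217 215 152
 -96 173 237 214 216 216 218 220 215 205 215 219 219 218 170 176
-108 112 222 217 217 218 213 216 218 215 215 217 220 219 145 247
-120 217 217 219 216 193 216 219 216 217 218 216 217 108 217  99
```

The 14 viewings are used up, so I check the hinge by colour (the plate is bluish, the hinge neutral grey), plus the pipe, bearing and tube numerically.

Run:
```python
from h import *
f=grab('top');g=grab('side')
a=np.radians(-2.6);R=np.array([[np.cos(a),-np.sin(a)],[np.sin(a),np.cos(a)]])
for nm,fr in(('top',f),('side',g)):
  I=cv2.GaussianBlur(fr['img'],(3,3),0).astype(int);print(nm)
  for y in range(116,-117,-8):
    print('%4d'%y,' '.join('%2d'%(lambda c:round(100*(c[0]-c[2])/max(c[0],1)))(I[tuple(int(round(q)) for q in proj(fr,np.append(np.array([.436,.182])+R@np.array([x,y])/1000,.009))[::-1])]) for x in range(2,80,4)))
```

```text
top
 116  8  5  2  3  3  2  4  7  8  9  8  8  6  3  4  3  3  4  1 -3
 108  8  3  5  8  7  7  8  7  8  7  8  6  8  7  7  6  7  3  1 -1
 100  6  3  4  8  2  1  0  0 -1 -1  1  1  0  0  7  9  8  5  3  3
  92  8  7  8  8  4  0 -1 -1 -1  0  1  1  1  6  8  8  8  7  6  3
  84  8  7  8  8  7  3  0  0  0  0  0  0  1  7  8  7  8  8  5  2
  76  8  8  8  7  8  3 -2  0  0  0  0  0  2  6  8  8  8  8  3  2
  68  8  8  8  8  7  1 -1 -1  2  2 -1  1  1  8  8  8  8  8  5 10
  60  8  7  8  8  8  3 -2 -1 -1 -1  1  1  2  7  8  8  8  7  8 13
  52  8  8  8  9  8  7  0 -1  0  0 -1  0  3  6  8  8  8  8  5 10
  44  8  8  8  8  8  5 -1  0  0  0  0  0  2  8  8  8  8  7  5  5
  36  9  8  8  8  8  7 -1 -1 -1 -1 -1  0  2  8  7  6  7  5  5  5
  28  9  8  7  8  8  7  2  0  0  1  1 -1  5  7  7  7  7  6  8 11
  20  5  7  7  6  8  7  1  0  0 -1 -1 -1  5  8  7  7  7  9 15 20
  12  7  6  6  7  7  7  4 -2 -1  1 -1  0  4  8  8  8  8  8 10 12
   4  7  6  6  6  6  6  6 -1 -2 -2 -1 -1  6  8  8  8  8  7  9 10
  -4  6  6  7  7  7  7  1 -2 -2 -1 -1 -1  2  8  8  7  8  8  7  7
 -12  6  6  6  7  7  7  0 -1 -1 -1 -1 -1  0  7  8  8  8 
[... 2114 characters left out ...]
5  3  3  1  1  1  1  1  0  0  0  1  3  8  8  8  5
 -44  5  6  6  5  3  1 -1 -1  0  0  0 -1  0 -1 -1  2  8  8  7  3
 -52  6  6  6  5  6  3  1  0 -1  0  0 -1 -1 -1  1  4  8  8  7  3
 -60  6  6  5  5  5  4  2  1 -1 -1  0  0 -1  1  6  8  8  8  8  4
 -68  6  6  6  5  5  5  3  3  0  0 -1 -1 -1  2  7  7  6  5  5  3
 -76  6  5  5  5  6  5  5  4  1  0  1  0  0  4  6  7  7  5  4  2
 -84  6  6  5  6  7  6  7  5  2  1  0  0  1  5  7  8  8  5  3 -8
 -92  7  5  4  5  4  6  6  7  3  1  0  0  2  7  7  7  6  4  3 -16
-100  8  6  4  4  3  4  5  7  4  2  1  2  4  7  6  6  6  6  5 -9
-108  8  7  6  5  5  5  6  8  7  7  5  6  7  7  6  6  5  5  4 -6
-116  7  6  5  6  5  6  6  7  8  7  8  7  8  7  3  3  1  0  0 -5
```

The hinge shows neutral grey from y = -104 to +104 mm and is centred at x ≈ 37 mm in the board frame, in both views, so it lies in its nest. All the other parts checked out earlier. Hand in.

```bash
python3 -c "
from plant import manip
print(manip.job_done())"
```

```text
the job is handed in; nothing more can be done
None
```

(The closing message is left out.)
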